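# Dispense one metal disc and push it onto the card

### The job

Press the black plunger of the wooden disc feeder fully down once and let it come back up, so that a single metal disc is ejected onto the bench. Then push that disc along the bench with the fingers, without picking it up, until it lies flat and wholly inside the circle printed on the card; leave the other discs in the feeder and do not disturb the other things on the bench.

Things in the scene. Friction and masses are not known exactly. Their poses are not given: they have to be found in the camera images.
- feeder: Wooden disc feeder, fixed. Origin on the bench under the centre of the disc stack; x axis from outlet to plunger, z up. Magazine: open-topped, floorless square tube 46 x 46 mm outside, centred on the origin, 52 mm high. Housing behind it: x = 23 to 101 mm, 46 mm wide, 40 mm high; feet 4 mm high reach y = +-39 mm at x = 36 to 96 mm. Plunger upright at x = 58 mm.
- outlet (a point): Outlet slot, 14 mm high, in the magazine's front face: middle of its lower edge, at bench level, 23 mm from the feeder's origin. A full press sends a pusher bar 6 mm out of it; the lowest disc slides out along the bench (feeder's -x) until its centre is 24 mm or a little more from this point. The bar goes back as the plunger rises; each further full press ejects another disc.
- plunger_top (a point): Centre of the top face of the plunger's cap, a flat black disc 32 mm across and 8 mm thick on a thin steel stem, 78 mm above the bench at rest. It moves straight down 24 mm when pressed, to 54 mm.
- plunger (a joint): Travel of the plunger in m: 0 up (rest), 0.024 fully down against a rigid stop. A spring brings it back up. Pressing takes about 5 N at the top and 8 to 12 N near the bottom.
- disc1: The lowest disc of the stack, the one that is ejected: bare aluminium, 36 mm across, 10 mm thick, about 28 g, lying flat; origin at the centre of its underside.
- disc2: Second disc from the bottom, same size; stays in the feeder.
- disc3: Third disc, same size; stays in the feeder.
- disc4: Top disc, same size; stays in the feeder.
- card: Flat white paper card 90 x 90 mm (under 1 mm thick, lies flush on the bench, nothing catches on it), held by two strips of blue tape; origin at the centre of the printed circle, a dark line 3 mm wide of 56 mm inside and 62 mm outside diameter. It lies to the left or the right of the feeder's outlet.
- tin: Bystander: small round tin, 48 mm across, 45 mm high; origin at the centre of its underside. It stands on the other side of the outlet from the card.
- bottle: Bystander: bottle 44 mm across, 110 mm high; origin at the centre of its underside.
- brush: Bystander: brush 170 mm long lying on the bench along its own x axis; origin on its underside near the middle.
- pawn: Bystander: small white plaster figure, 40 mm across the foot, 55 mm high; origin at the centre of its underside.
There are look-alikes about, which are no part of the job. Leave any green look-alike of the disc4 alone.

How it is judged:
By the outcome, as a careful person would: the job done as asked, in the order asked, and still so for the second after the job is handed in, with the robot touching nothing.
It also fails if it takes over 64 s, if anything falls off the work surface, if the arm or the gripper's body presses on something with over 40 N, if the wrist force passes 120 N, or if a joint passes its speed limit or range.

### The arm

A 7-joint arm with a two-finger parallel gripper is mounted at the origin on the work surface. World frame = base frame: x ahead of the robot, y to its left, z up, the work surface at z = 0. Lengths are in m, angles in rad, forces in N, time in s.
With the tool pointing down it reaches from about 0.4 to 0.85 m from the base axis. Payload 4.5 kg.
Tool frame: the origin (TCP) lies at the very end of the fingers, on their centre line; the grasp point (between the pads) lies 19 mm behind it (r.grip_depth is the distance from the TCP to the grasp point, in m); z points along the fingers, x is the direction in which the jaws open and shut, and the axes are right-handed (so a half turn about z gives the same grasp; the last joint's range is limited). The gripper opens to 88 mm and grips with 3 to 60 N. Pads are 18 mm wide; open, the fingers measure 123 mm over their backs; the gripper's body (75 mm by 187 mm) begins 45 mm behind the grasp point.
Start: joints at [1.195, 0.689, -0.195, 1.565, 0.157, 0.902, -0.215], TCP at [0.249, -0.573, 0.2] pointing down, gripper open.
Joint ranges: [-3.01, 3.01], [-0.46, 2.08], [-1.47, 1.51], [0.13, 2.56], [-1, 4.14], [0.04, 2.09], [-2.66, 2.66]. Speed limits (rad/s): [2.57, 2.57, 3.14, 3.14, 3.14, 3.14, 3.14].

### API

Orientations are given as a unit quaternion [x, y, z, w].
In Python, from plant import r gives the robot as it stands. The module is installed in compiled form; this text tells all that it offers.
- The arm moves only by the shell command python3 -m jog 'ROWS' [FORCE]. ROWS is JSON, a list of rows, each a list of 5 numbers: the shift along the tool's x, y, z in units of 1 m (1.0 is 1 m), then the turn about the tool's z in units of 360 degrees (1.0 is 360 degrees), then the closure, from 0 (fully open) to 1 (shut). In form: [[dx, dy, dz, yaw, fingers], ...]. A call has 1 to 20 rows; each row shifts and turns the commanded pose from where the row before left it, along the tool's axes as they then stand; what a row does not reach is not made up. A row lasts 1/10 s, in which the tool goes at most 50 mm and 8.59 degrees, less where a joint would pass 70% of its speed; a pose out of reach is approached as far as the arm can. A call with a number of a shift or a turn outside -1 to 1 is refused whole. A call with a gripper value outside its range is refused whole. The fingers move at their own pace and stop on an object; FORCE is the grip in N (left out, the last holds). Time passes only in rows, so rows that do not move let the fingers close. It gives the time, the measured TCP pose, the force and the opening at its end, in the units of the state.
- r.get_state(): the state, without advancing time (a new reading comes with each control period).
- r.snapshot(name): name is "side" or "top" or "wrist"; returns the picture (400x640x3 uint8, red, green, blue); there is no depth.
- r.get_calibration(name): a dict with "mtx" (3x3 intrinsics, pixels), "R" (3x3) and "t" (3): a world point X has camera coordinates R X + t. Camera axes: x right, y down, z forward; pixel columns grow to the right and rows downward; lengths in m; the calibration is good to about 2 mm. A picture is of the moment at which its call begins: read the wrist's pose just before it. get_calibration takes no time and is no camera call; for the wrist camera it gives the pose at the moment of the call.
- r.finish_job(): hands the job in, once; it reports no verdict.
Trained networks look in the newest picture that a camera, given by its name, has taken for a name from the list of things; names that differ only in an ending like _2 or _b are one class to them, and where a whole thing is asked for, a point or a joint stands for the part that bears it (a point fixed in the world has none). Each returns a list of dicts, best first, with "score" (0 to 1); they miss things now and then, are a little off and sometimes report something else, mostly with a low value. They report only what shows in the picture. A call takes as long as a camera call. They do not tell look-alikes from the thing itself.
- r.cut_out(thing, camera): "pixels" (400x640 bool, what is visible of it) and "rect" ([left, top, right, bottom] in pixels, round what is visible of it).
The state is a dict: "clock": time; "q": joint angles; "qd": joint speeds; "joint_torque": joint torques, N m; "tool_pos": TCP position; "eef_rot": TCP orientation; "contact_force": force on the tool from outside, world axes, zero at the start; "moment": the same for the moment, N m; "opening": opening from 0.0 (shut) to 1.0 (fully open).
Only numpy, scipy, OpenCV 4.12 (cv2) and the standard library are available. Lean on these libraries where they do the work, as an engineer would, in place of code of your own. Each camera call takes 0.05 s, during which the arm holds its last target.

## Working session

There is one attempt and no reset: what is moved stays moved. The work goes in short steps, Python scripts to look and compute and a shell command to move; the robot and the scene stay as the last step left them, time stands still between calls to the robot, and variables do not carry over. Pictures are saved under pics/ and viewed, and the job is handed in when it is done.

```bash
mkdir -p pics
cat > h.py <<'E'
import numpy as np, cv2
from plant import r
def snap(n,f):
    im=r.snapshot(n); cv2.imwrite('pics/'+f+'.png',im[:,:,::-1]); return im
def proj(n,X,cal=None):
    c=cal or r.get_calibration(n); p=np.array(c['mtx'])@(np.array(c['R'])@np.array(X)+np.array(c['t'])); return p[:2]/p[2]
def plane(n,uv,z,cal=None):
    c=cal or r.get_calibration(n); R=np.array(c['R']);t=np.array(c['t'])
    d=R.T@np.linalg.inv(np.array(c['mtx']))@np.array([uv[0],uv[1],1.0]); o=-R.T@t
    return o+d*(z-o[2])/d[2]
E
python3 - <<'E'
from h import *
np.set_printoptions(precision=4,suppress=True)
for n in ['side','top','wrist']: 
    snap(n,n+'0'); c=r.get_calibration(n); print(n,-np.array(c['R']).T@np.array(c['t']),np.array(c['R'])[2])
print(r.get_state())
E
```

```text
side [0.3069 0.9162 0.9192] [ 0.1966 -0.7185 -0.6671]
top [0.5003 0.0388 0.8122] [ 0.03   -0.0443 -0.9986]
wrist [ 0.3238 -0.5419  0.3833] [-0.2846 -0.1222 -0.9508]
{'clock': 0.15, 'q': array([ 1.1948,  0.6898, -0.1946,  1.5661,  0.1573,  0.9025, -0.2151]), 'qd': array([-0.0011, -0.0015, -0.002 , -0.004 ,  0.0004,  0.0013,  0.0004]), 'joint_torque': array([ -0.0006, -52.7858,  -1.2686, -15.3586,  -0.0526,   0.0039,
         0.0001]), 'tool_pos': array([ 0.2488, -0.5728,  0.1998]), 'eef_rot': array([ 0.8362, -0.5484, -0.0006, -0.0004]), 'contact_force': array([-0.1506, -0.5241,  0.2835]), 'moment': array([-0.0024,  0.0586,  0.013 ]), 'opening': 0.9985792131234376}
```

View pics/top0.png

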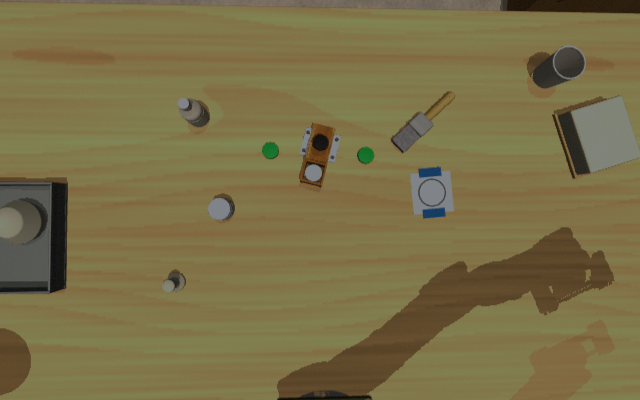

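View pics/side0.png

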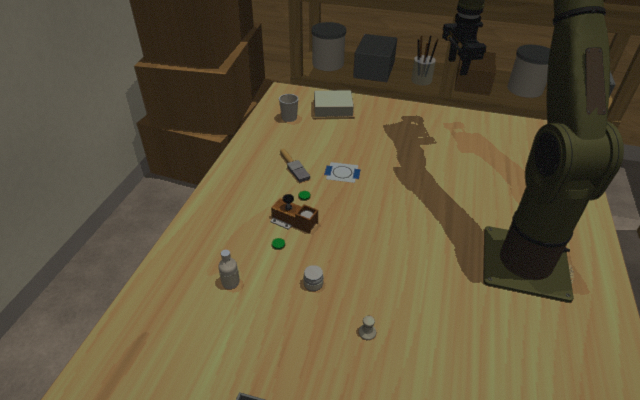

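View pics/wrist0.png

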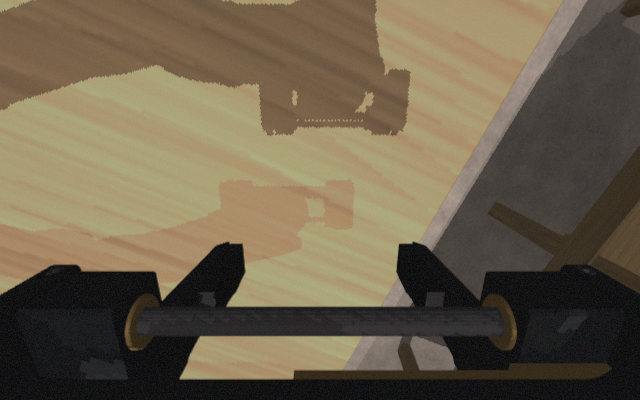

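The top view shows the feeder magazine at (313,173), plunger cap at (320,142), card circle at (432,192) and tin at (220,208). Green look-alikes are at (270,150) and (366,155), the brush at (425,122), the bottle at (193,110) and the pawn at (173,285). Next I'll measure.

Run:
```python
from h import *
np.set_printoptions(precision=4,suppress=True)
cals={n:r.get_calibration(n) for n in ['side','top']}
def tri(a,b):
    P=[np.array(cals[n]['mtx'])@np.c_[np.array(cals[n]['R']),np.array(cals[n]['t'])] for n in ['top','side']]
    X=cv2.triangulatePoints(P[0],P[1],np.array(a,float).reshape(2,1),np.array(b,float).reshape(2,1)); return (X[:3]/X[3]).ravel()
masks={}
for n in ['top','side']:
    for th in ['feeder','plunger_top','disc4','card','tin','bottle','brush','pawn']:
        for i,d in enumerate(r.cut_out(th,n)[:4]):
            m=d['pixels']; v,u=np.nonzero(m); print(n,th,round(d['score'],2),d['rect'],m.sum(),'c',u.mean().round(2),v.mean().round(2),'z0',plane(n,(u.mean(),v.mean()),0,cals[n])[:2])
            np.save(f'm_{n}_{th}_{i}.npy',m)
print(r.get_state()['clock'])
im=cv2.imread('pics/top0.png'); cv2.imwrite('pics/top0z.png',cv2.resize(im[90:230,240:460],None,fx=3.6,fy=3.6,interpolation=cv2.INTER_CUBIC))
im=cv2.imread('pics/side0.png'); cv2.imwrite('pics/side0z.png',cv2.resize(im[140:260,250:380],None,fx=5,fy=5,interpolation=cv2.INTER_CUBIC))
```

```text
top feeder 0.66 [299.3, 123.6, 337.8, 187.3] 1315 c 319.36 147.53 z0 [0.6366 0.0066]
top plunger_top 0.6 [315.4, 133.6, 325.6, 148.5] 189 c 320.24 141.98 z0 [0.6487 0.0046]
top disc4 0.68 [255.8, 138.8, 279.2, 158.1] 219 c 269.66 149.78 z0 [0.6314 0.1145]
top disc4 0.55 [297.7, 122.7, 341.8, 189.5] 1548 c 318.52 149.26 z0 [0.6328 0.0085]
top disc4 0.49 [303.5, 162.4, 321.6, 180.4] 228 c 312.98 172.36 z0 [0.5823 0.0208]
top disc4 0.45 [360.8, 148.7, 373.2, 164.9] 175 c 365.41 154.94 z0 [ 0.6205 -0.0943]
top card 0.87 [409.7, 162.7, 455.2, 219.3] 1844 c 431.59 191.99 z0 [ 0.5387 -0.2403]
top tin 0.86 [206.9, 199.6, 235.3, 218.4] 486 c 220.88 208.05 z0 [0.5056 0.2188]
top bottle 0.74 [178.6, 95.3, 208.1, 128.2] 618 c 193.04 111.53 z0 [0.7139 0.2787]
top brush 0.74 [392.1, 92.6, 456.0, 154.4] 1127 c 419.82 124.06 z0 [ 0.6892 -0.216 ]
top pawn 0.59 [157.1, 273.3, 186.8, 292.8] 291 c 172.8 282.62 z0 [0.348  0.3192]
side feeder 0.72 [269.6, 192.3, 318.4, 236.7] 1140 c 292.44 214.5 z0 [ 0.6314 -0.0092]
side plunger_top 0.67 [280.8, 196.6, 296.0, 205.6] 87 c 287.83 199.29 z0 [ 0.6645 -0.068 ]
side disc4 0.64 [275.4, 236.3, 282.2, 251.7] 133 c 277.89 243.68 z0 [0.6341 0.1098]
side disc4 0.54 [303.0, 211.2, 312.9, 218.9] 50 c 306.66 213.8 z0 [ 0.5933 -0.0231]
side disc4 0.43 [297.7, 191.3, 310.2, 199.9] 113 c 303.69 195.12 z0 [ 0.6249 -0.0988]
side card 0.56 [323.8, 161.2, 362.1, 185.3] 528 c 341.88 171.77 z0 [ 0.5413 -0.2402]
side card 0.27 [271.8, 193.1, 319.3, 229.4] 1151 c 292.14 214.11 z0 [ 0.6328 -0.0105]
side tin 0.7 [303.9, 262.9, 321.4, 290.0] 441 c 312.61 277.85 z0 [0.513  0.1963]
side tin 0.27 [323.0, 160.9, 360.7, 186.2] 577 c 341.88 171.96 z0 [ 0.5411 -0.2392]
side bottle 0.6 [216.3, 249.7, 238.5, 290.3] 602 c 228.08 270.67 z0 [0.7243 0.2321]
side brush 0.82 [279.8, 145.6, 309.1, 181.7] 422 c 294.96 167.09 z0 [ 0.6913 -0.2225]
side pawn 0.58 [360.8, 317.4, 376.3, 341.7] 315 c 367.38 328.32 z0 [0.3541 0.3022]
0.95
```

View pics/top0z.png

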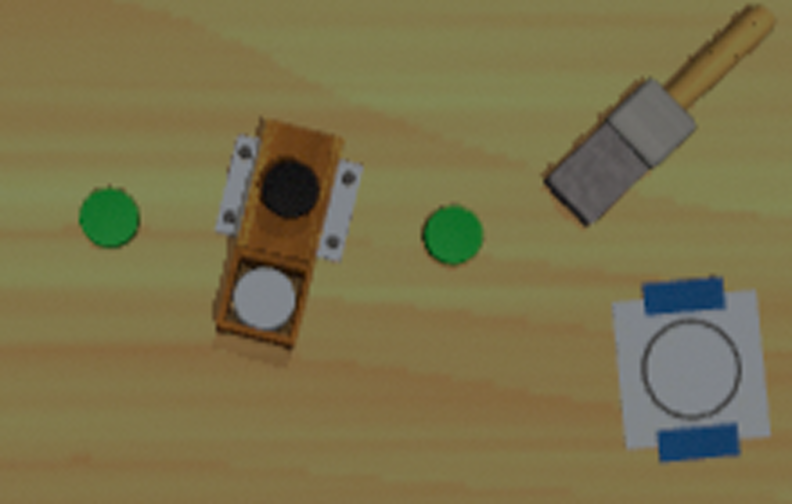

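View pics/side0z.png

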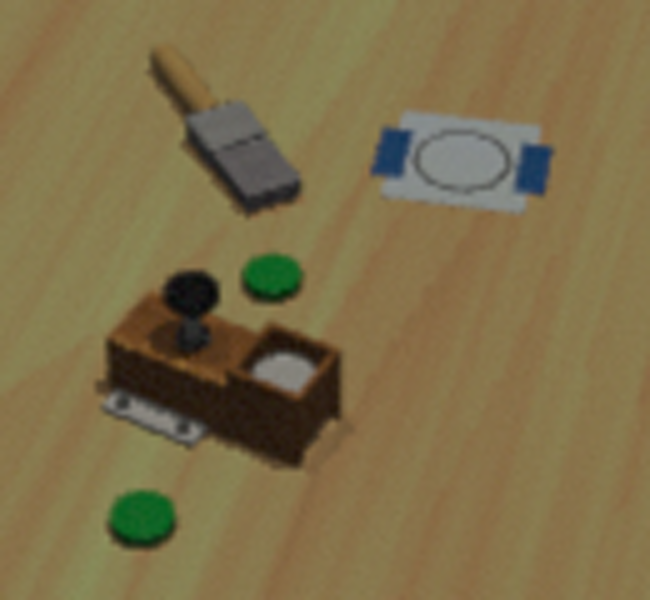

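Zoomed, the cap is at about (320.5,142), the magazine disc at (313.5,173), and the circle at (432,192.5). The housing's axis runs up in the image, leaning slightly right.

```bash
cat >> h.py <<'E'
np.set_printoptions(precision=4,suppress=True)
def tri(obs):
    # obs: list of (cal,uv)
    P=[np.array(c['mtx'])@np.c_[np.array(c['R']),np.array(c['t'])] for c,_ in obs]
    X=cv2.triangulatePoints(P[0],P[1],np.array(obs[0][1],float).reshape(2,1),np.array(obs[1][1],float).reshape(2,1)); return (X[:3]/X[3]).ravel()
E
python3 - <<'E'
from h import *
c={n:r.get_calibration(n) for n in ['side','top']}
im=cv2.imread('pics/top0.png'); 
g=im.max(2).astype(int)
roi=np.zeros_like(g,bool); roi[128:156,306:336]=1
m=(g<45)&roi; v,u=np.nonzero(m); print('cap top',u.mean(),v.mean(),m.sum())
ct=(u.mean(),v.mean())
ims=cv2.imread('pics/side0.png'); gs=ims.max(2).astype(int); roi=np.zeros_like(gs,bool); roi[190:204,280:297]=1
m=(gs<40)&roi; v,u=np.nonzero(m); print('cap side',u.mean(),v.mean(),m.sum(),u.min(),u.max(),v.min(),v.max())
cs=(u.mean(),v.mean())
print('plunger tri',tri([(c['top'],ct),(c['side'],cs)]),'top@z.074',plane('top',ct,.074))
# magazine disc
print('mag disc z.04',plane('top',(313,172.6),.04), 'tri',tri([(c['top'],(313,172.6)),(c['side'],(250+283/5,140+370/5))]))
P=plane('top',ct,.075);
# magazine top corners px from zoom (z=.052)
z=lambda x,y:(240+x/3.6-.36,90+y/3.6-.36)
for q in [(237,255),(310,268),(216,330),(292,348)]: print('magcorner',plane('top',z(*q),.052))
for q in [(260,118),(344,137)]: print('rearcorner z.04',plane('top',z(*q),.04))
for n,uv in [('top',z(691,369)),('side',(250+462/5,140+160/5))]: print('circle',plane(n,uv,0))
print('circle tri',tri([(c['top'],z(691,369)),(c['side'],(250+462/5,140+160/5))]))
for q in [(109,217),(453,235)]: print('green',plane('top',z(*q),.01))
E
```

```text
cap top 320.03061224489795 142.26020408163265 196
cap side 287.7536231884058 198.63768115942028 69 283 292 195 203
plunger tri [0.636  0.0084 0.0737] top@z.074 [0.6346 0.0082 0.074 ]
mag disc z.04 [0.5777 0.0216 0.04  ] tri [0.5788 0.022  0.0435]
magcorner [0.6013 0.0371 0.052 ]
magcorner [ 0.5939 -0.0042  0.052 ]
magcorner [0.5588 0.0491 0.052 ]
magcorner [0.5485 0.0063 0.052 ]
rearcorner z.04 [0.6822 0.0235 0.04  ]
rearcorner z.04 [ 0.6714 -0.025   0.04  ]
circle [ 0.5384 -0.2402  0.    ]
circle [ 0.5394 -0.2394 -0.    ]
circle tri [ 0.5391 -0.2403 -0.0006]
green [0.6295 0.113  0.01  ]
green [ 0.619  -0.0928  0.01  ]
```

Two views agree: plunger at about (0.635, 0.008), feeder x axis at about −12.7°, and circle at about (0.539, −0.240). I'll move above the plunger at safe height while closing the fingers.

```bash
cat >> h.py <<'E'
from scipy.spatial.transform import Rotation as Ro
def go(x,y,z=None,ang=None):
    """tool-frame shift to world target; ang = wanted world angle (deg) of tool x"""
    s=r.get_state(); R=Ro.from_quat(s['eef_rot']).as_matrix(); p=np.array(s['tool_pos'])
    d=np.array([x,y,p[2] if z is None else z])-p; a=np.degrees(np.arctan2(R[1,0],R[0,0]))
    print('t',round(s['clock'],2),'tcp',p,'angx',round(a,2),'shift',R.T@d,'F',s['contact_force'],'open',round(s['opening'],3))
    if ang is not None: print('yaw turns',-(((ang-a)+180)%360-180)/360)
E
python3 -m jog '[[-0.019,-0.0292,0,0,1],[-0.019,-0.0292,0,0,1],[-0.019,-0.0292,0,0,1],[-0.019,-0.0292,0,0,1],[-0.019,-0.0292,0,0,1],[-0.019,-0.0292,0,0,1],[-0.019,-0.0292,0,0,1],[-0.019,-0.0292,0,0,1],[-0.019,-0.0292,0,0,1],[-0.019,-0.0292,0,0,1],[-0.019,-0.0292,0,0,1],[-0.019,-0.0292,0,0,1],[-0.019,-0.0292,0,0,1],[-0.019,-0.0292,0,0,1],[-0.019,-0.0292,0,0,1],[-0.019,-0.0292,0,0,1],[-0.019,-0.0292,0,0,1],[-0.019,-0.0292,0,0,1],[-0.019,-0.0292,0,0,1],[-0.019,-0.0292,0,0,1]]' 20
python3 -m jog '[[0,0,0,0.02,1],[0,0,0,0.02,1],[0,0,0,0.02,1],[0,0,0,0.02,1],[0,0,0,0.0206,1],[0,0,0,0,1],[0,0,0,0,1]]'
python3 -c "
from h import *
go(.6352,.0083,.11,-102.7); snap('wrist','w1'); snap('top','t1')"
```

```text
clock: 2.95
tool_pos: [0.634, 0.0093, 0.2005]
eef_rot: [0.836, -0.548, 0.0, -0.0]
contact_force: [0.9, 0.6, -0.7]
opening: 0.005
clock: 3.65
tool_pos: [0.6333, 0.0081, 0.2004]
eef_rot: [-0.626, 0.78, -0.0, -0.0]
contact_force: [0.6, -0.3, -0.9]
opening: 0.009
t 3.65 tcp [0.6333 0.0081 0.2004] angx -102.55 shift [-0.0006 -0.0018  0.0904] F [ 0.6222 -0.3106 -0.9165] open 0.009
yaw turns 0.00042598393013761895
```

View pics/w1.png

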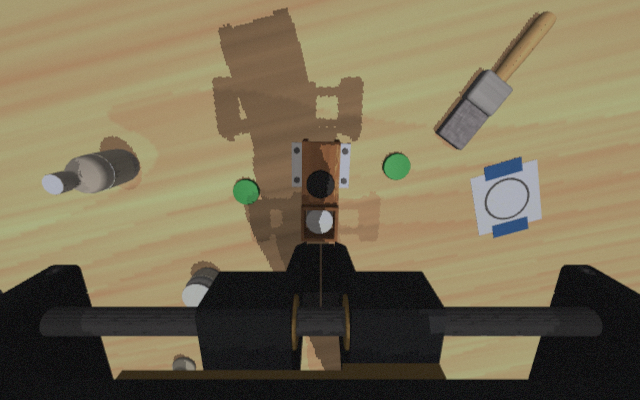

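View pics/t1.png

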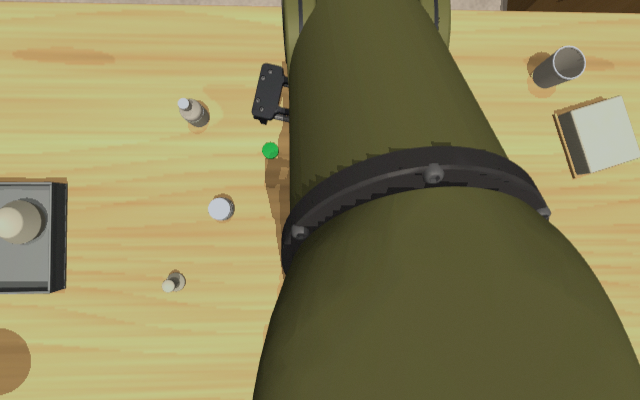

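The wrist view shows the cap at about (320,184), the stack's top disc at (320,222) and the circle at (507,199). The feeder looks axis-aligned. I'll check this second view against the first.

Run:
```python
from h import *
c={n:r.get_calibration(n) for n in ['top','wrist']}
im=cv2.imread('pics/w1.png'); g=im.max(2).astype(int); roi=np.zeros_like(g,bool); roi[165:203,300:342]=1
m=((g<45)&roi).astype(np.uint8); n,l,st,ce=cv2.connectedComponentsWithStats(m); i=1+st[1:,4].argmax(); print(st[i],ce[i])
print('cap',plane('wrist',ce[i],.075),'tri',tri([(c['top'],(320.03,142.26)),(c['wrist'],ce[i])]))
print('disc tri',tri([(c['top'],(313,172.6)),(c['wrist'],(320,222))]),plane('wrist',(320,222),.04))
print('circle',plane('wrist',(507,199),0),tri([(c['top'],(431.6,192.1)),(c['wrist'],(507,199))]))
```

```text
[307 170  25  29 522] [318.2375 183.5057]
cap [0.6374 0.0088 0.075 ] tri [0.6357 0.0084 0.0689]
disc tri [0.5778 0.0211 0.0383] [0.5783 0.0201 0.04  ]
circle [ 0.5394 -0.2407  0.    ] [ 0.5387 -0.241  -0.0011]
```

```bash
python3 -m jog '[[0,-0.0026,0.0135,0,1],[0,0,0.0135,0,1],[0,0,0.0135,0,1],[0,0,0.0135,0,1],[0,0,0.0135,0,1],[0,0,0.0135,0,1],[0,0,0.0135,0,1],[0,0,0.0135,0,1],[0,0,0.002,0,1],[0,0,0,0,1]]'
python3 -c "
from h import *
go(.636,.0083,.08,-102.7); snap('wrist','w2'); snap('side','s2')
im=cv2.imread('pics/s2.png'); cv2.imwrite('pics/s2z.png',cv2.resize(im[100:270,220:400],None,fx=3.5,fy=3.5,interpolation=cv2.INTER_CUBIC))"
```

```text
clock: 4.75
tool_pos: [0.6356, 0.0074, 0.0899]
eef_rot: [-0.624, 0.781, 0.0, -0.0]
contact_force: [0.3, 0.2, 0.1]
opening: 0.011
t 4.75 tcp [0.6356 0.0074 0.0899] angx -102.73 shift [-0.001  -0.0002  0.0099] F [0.2843 0.2218 0.0512] open 0.011
yaw turns -8.633466732182645e-05
```

View pics/s2z.png

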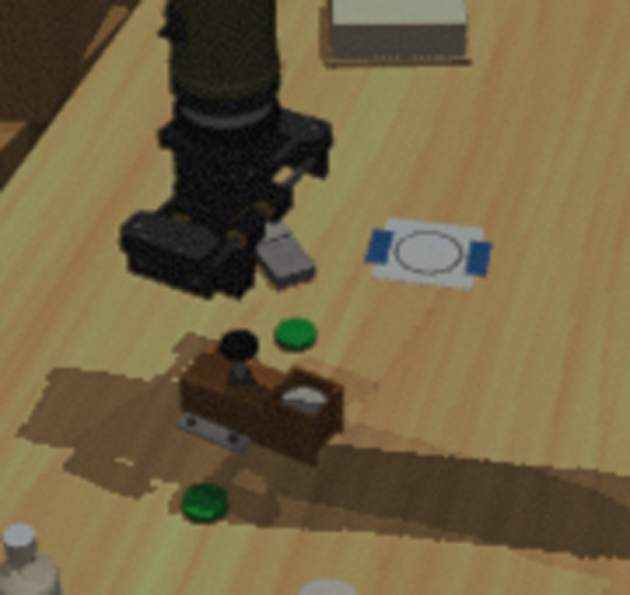

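View pics/w2.png

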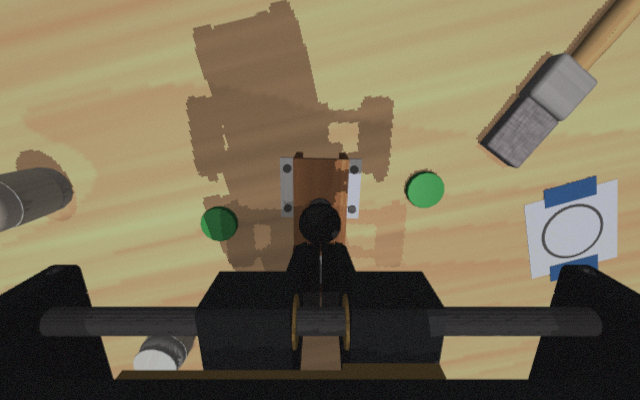

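The side view seems to show a bigger gap between the fingers and the cap than expected, so I'll project the TCP into it.

Run:
```python
from h import *
p=r.get_state()['tool_pos']
for q in [p,p+[0,0,.019],p+[0,0,.064],[.636,.0083,.078]]: print(proj('side',q), proj('wrist',q))
im=cv2.imread('pics/s2.png'); cv2.imwrite('pics/s2y.png',cv2.convertScaleAbs(cv2.resize(im[150:230,250:320],None,fx=7,fy=7,interpolation=cv2.INTER_CUBIC),alpha=2.2))
im=cv2.imread('pics/w2.png'); cv2.imwrite('pics/w2y.png',cv2.convertScaleAbs(cv2.resize(im[190:270,270:370],None,fx=7,fy=7,interpolation=cv2.INTER_CUBIC),alpha=2.2))
```

```text
[287.8217 193.6172] [319.2212 232.7537]
[287.5673 188.2182] [319.0772 244.9372]
[286.9439 174.9865] [318.5869 286.4328]
[288.0242 197.4785] [318.1905 226.3884]
```

View pics/s2y.png

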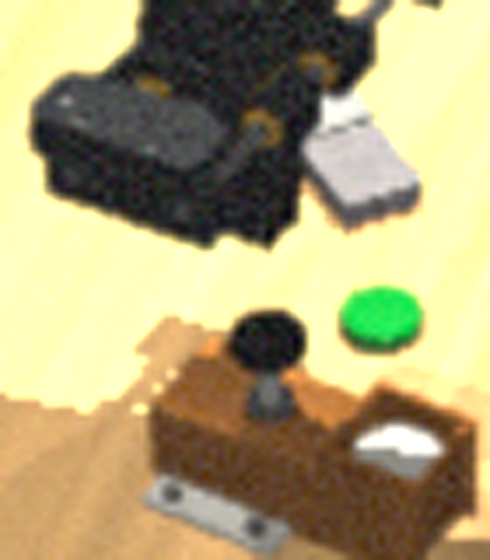

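View pics/w2y.png

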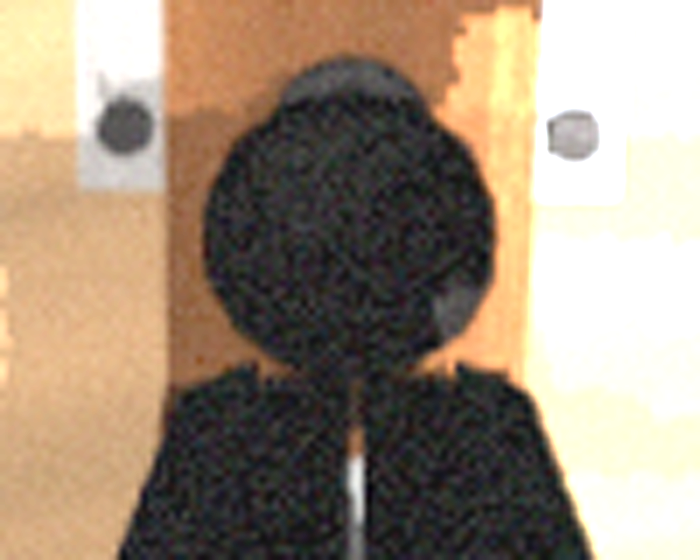

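The visible fingertips end 15–30 mm short of where the TCP projects in both views. I'll descend in small guarded steps and let the contact force show where the tips really are.

```bash
python3 -m jog '[[-0.001,0,0.004,0,1],[0,0,0.003,0,1],[0,0,0.003,0,1],[0,0,0,0,1]]'; python3 -m jog '[[0,0,0.002,0,1],[0,0,0.002,0,1],[0,0,0,0,1]]';python3 -m jog '[[0,0,0.002,0,1],[0,0,0,0,1]]'
```

```text
clock: 5.25
tool_pos: [0.6357, 0.0084, 0.08]
eef_rot: [-0.624, 0.781, 0.0, -0.0]
contact_force: [-0.0, -0.5, -0.3]
opening: 0.004
clock: 5.55
tool_pos: [0.6358, 0.0084, 0.0761]
eef_rot: [-0.624, 0.781, 0.0, -0.0]
contact_force: [-0.7, 0.8, 0.2]
opening: 0.006
clock: 5.75
tool_pos: [0.6359, 0.0084, 0.0742]
eef_rot: [-0.624, 0.781, 0.0, -0.0]
contact_force: [0.2, 0.2, 0.5]
opening: 0.004
```

There's no contact at TCP z = 0.074, so the tips really are shorter than the TCP. I'll go on down in guarded steps.

```bash
python3 -m jog '[[0,0,0.002,0,1],[0,0,0.002,0,1],[0,0,0,0,1]]'; python3 -m jog '[[0,0,0.002,0,1],[0,0,0.002,0,1],[0,0,0,0,1]]';python3 -m jog '[[0,0,0.002,0,1],[0,0,0,0,1]]'
python3 -c "
from h import *
go(.636,.0083,.08,-102.7); im=snap('side','s3')[:,:,::-1]
cv2.imwrite('pics/s3y.png',cv2.convertScaleAbs(cv2.resize(im[150:230,250:320],None,fx=7,fy=7,interpolation=cv2.INTER_CUBIC),alpha=2.2))"
```

```text
clock: 6.05
tool_pos: [0.6358, 0.0084, 0.0701]
eef_rot: [-0.624, 0.781, 0.0, -0.0]
contact_force: [0.3, 0.2, 0.1]
opening: 0.005
clock: 6.35
tool_pos: [0.6357, 0.0083, 0.0661]
eef_rot: [-0.624, 0.781, 0.0, -0.0]
contact_force: [0.0, -0.4, -0.6]
opening: 0.003
clock: 6.55
tool_pos: [0.6358, 0.0084, 0.0642]
eef_rot: [-0.624, 0.781, 0.0, -0.0]
contact_force: [-0.6, -0.1, 0.1]
opening: 0.008
t 6.55 tcp [0.6358 0.0084 0.0642] angx -102.73 shift [ 0.     -0.0002 -0.0158] F [-0.5658 -0.1398  0.0966] open 0.008
yaw turns -9.441842242270897e-05
```

View pics/s3y.png

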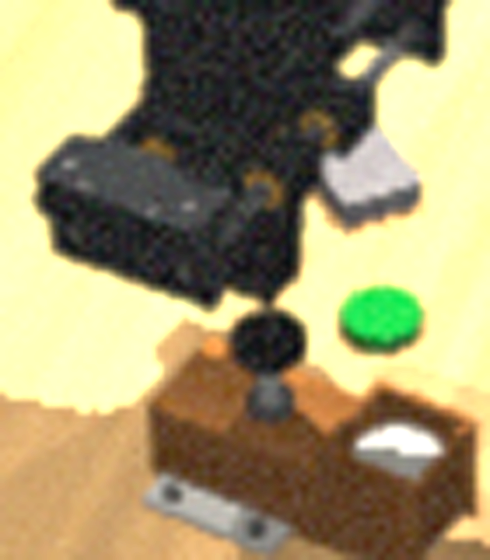

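The tips are still short of the cap, so I'll continue down.

```bash
python3 -m jog '[[0,0,0.002,0,1],[0,0,0.002,0,1],[0,0,0,0,1]]'; python3 -m jog '[[0,0,0.002,0,1],[0,0,0,0,1]]';python3 -m jog '[[0,0,0.002,0,1],[0,0,0,0,1]]';python3 -m jog '[[0,0,0.002,0,1],[0,0,0,0,1]]'
```

```text
clock: 6.9
tool_pos: [0.6358, 0.0084, 0.0601]
eef_rot: [-0.624, 0.781, 0.0, -0.0]
contact_force: [-0.5, -0.3, 0.3]
opening: 0.008
clock: 7.1
tool_pos: [0.6359, 0.0084, 0.0582]
eef_rot: [-0.624, 0.781, 0.0, -0.0]
contact_force: [0.4, -0.0, 0.4]
opening: 0.012
clock: 7.3
tool_pos: [0.6359, 0.0084, 0.0562]
eef_rot: [-0.624, 0.781, 0.0, -0.0]
contact_force: [-0.8, 0.3, 0.4]
opening: 0.004
clock: 7.5
tool_pos: [0.6359, 0.0084, 0.0542]
eef_rot: [-0.624, 0.781, 0.0, -0.0]
contact_force: [0.8, -0.9, 0.6]
opening: 0.005
```

```bash
python3 -m jog '[[0,0,0.002,0,1],[0,0,0,0,1]]';python3 -m jog '[[0,0,0.002,0,1],[0,0,0,0,1]]'
python3 -c "
from h import *
go(.636,.0083,.08,-102.7); im=snap('side','s4')[:,:,::-1]
cv2.imwrite('pics/s4y.png',cv2.convertScaleAbs(cv2.resize(im[150:230,250:320],None,fx=7,fy=7,interpolation=cv2.INTER_CUBIC),alpha=2.2))
im=snap('wrist','w4')[:,:,::-1]
cv2.imwrite('pics/w4y.png',cv2.convertScaleAbs(cv2.resize(im[190:290,270:370],None,fx=5,fy=5,interpolation=cv2.INTER_CUBIC),alpha=2.8))"
```

```text
clock: 7.7
tool_pos: [0.6359, 0.0083, 0.0521]
eef_rot: [-0.624, 0.781, 0.0, -0.0]
contact_force: [1.1, 0.2, 0.0]
opening: 0.005
clock: 7.9
tool_pos: [0.6358, 0.0084, 0.0501]
eef_rot: [-0.624, 0.781, 0.0, -0.0]
contact_force: [0.1, 0.3, 0.4]
opening: 0.003
t 7.9 tcp [0.6358 0.0084 0.0501] angx -102.73 shift [ 0.     -0.0002 -0.0299] F [0.1164 0.3287 0.3893] open 0.003
yaw turns -9.710777116506758e-05
```

View pics/s4y.png

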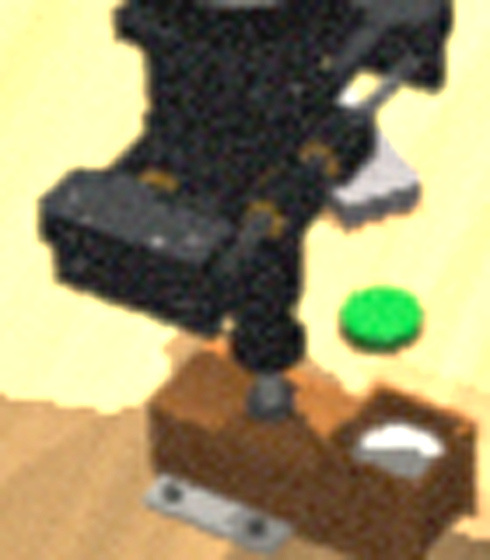

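View pics/w4y.png

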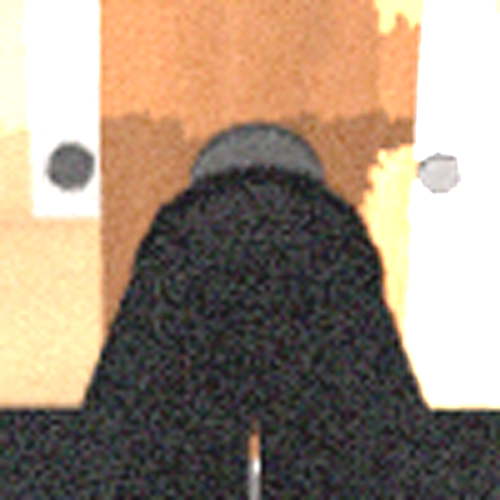

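Run:
```python
from h import *
s=r.get_state(); R=Ro.from_quat(s['eef_rot']).as_matrix(); p=s['tool_pos']
for h in [0,.01,.02,.025,.03,.035]:
    print(h,[ (proj('wrist',p+R@np.array([x,y,-h])),proj('side',p+R@np.array([x,y,-h]))) for x,y in [(0,0),(0,-.009),(0,.009),(-.0175,.009)]])
print(proj('wrist',[.636,.0083,.078]),proj('side',[.636,.0083,.078]))
```

```text
0 [(array([319.2131, 232.7407]), array([288.3652, 205.053 ])), (array([319.2055, 220.7629]), array([285.5624, 204.0067])), (array([319.2206, 244.3884]), array([291.1817, 206.1044])), (array([294.5598, 244.3646]), array([287.9051, 209.8941]))]
0.01 [(array([319.1438, 238.8816]), array([288.2373, 202.3418])), (array([319.1347, 226.388 ]), array([285.4203, 201.2968])), (array([319.1526, 251.0141]), array([291.068, 203.392])), (array([293.2779, 250.9886]), array([287.7733, 207.1771]))]
0.02 [(array([319.0672, 245.6683]), array([288.108 , 199.6025])), (array([319.0565, 232.6138]), array([285.2767, 198.5587])), (array([319.0777, 258.3258]), array([290.9532, 200.6514])), (array([291.8631, 258.2987]), array([287.6401, 204.4315]))]
0.025 [(array([319.0258, 249.3365]), array([288.0429, 198.2221])), (array([319.0141, 235.983 ]), array([285.2044, 197.179 ])), (array([319.0372, 262.2732]), array([290.8953, 199.2703])), (array([291.0994, 262.2451]), array([287.573 , 203.0479]))]
0.03 [(array([318.9821, 253.2083]), array([287.9774, 196.8345])), (array([318.9694, 239.5422]), array([285.1317, 195.7921])), (array([318.9945, 266.4362]), array([290.8372, 197.8821])), (array([290.2939, 266.407 ]), array([287.5055, 201.6569]))]
0.035 [(array([318.9359, 257.3011]), array([287.9116, 195.4396])), (array([318.922, 243.308]), array([285.0586, 194.398 ])), (array([318.9494, 270.8329]), array([290.7787, 196.4865])), (array([289.4432, 270.8026]), array([287.4377, 200.2586]))]
[319.1086 251.3706] [288.0242 197.4785]
```

If the fingers are 18 mm wide, both views fit tips about 30–35 mm short of the nominal TCP. I'll keep descending until contact.

```bash
python3 -c "
from h import *
print(r.grip_depth)"; for i in 1 2; do :; done; python3 -m jog '[[0,0,0.002,0,1],[0,0,0,0,1]]';python3 -m jog '[[0,0,0.002,0,1],[0,0,0,0,1]]';python3 -m jog '[[0,0,0.002,0,1],[0,0,0,0,1]]'; python3 -m jog '[[0,0,0.001,0,1],[0,0,0,0,1]]'
```

```text
0.0187
clock: 8.2
tool_pos: [0.6358, 0.0084, 0.0482]
eef_rot: [-0.624, 0.781, 0.0, -0.0]
contact_force: [-0.5, 0.4, -1.0]
opening: 0.001
clock: 8.4
tool_pos: [0.6358, 0.0084, 0.0461]
eef_rot: [-0.624, 0.781, 0.0, -0.0]
contact_force: [-0.7, -0.1, -0.1]
opening: 0.004
clock: 8.6
tool_pos: [0.6358, 0.0084, 0.0441]
eef_rot: [-0.624, 0.781, 0.0, -0.0]
contact_force: [0.5, -0.5, 0.0]
opening: 0.009
clock: 8.8
tool_pos: [0.636, 0.0083, 0.0433]
eef_rot: [-0.624, 0.781, 0.0, -0.0]
contact_force: [-0.1, -0.1, 0.1]
opening: 0.007
```

```bash
python3 -m jog '[[0,0,0.001,0,1],[0,0,0,0,1]]';python3 -m jog '[[0,0,0.001,0,1],[0,0,0,0,1]]';python3 -m jog '[[0,0,0.001,0,1],[0,0,0,0,1]]'; python3 -m jog '[[0,0,0.001,0,1],[0,0,0,0,1]]'
python3 -c "
from h import *
im=snap('side','s5')[:,:,::-1]
cv2.imwrite('pics/s5y.png',cv2.convertScaleAbs(cv2.resize(im[150:230,250:320],None,fx=7,fy=7,interpolation=cv2.INTER_CUBIC),alpha=3))
im=snap('wrist','w5')[:,:,::-1]
cv2.imwrite('pics/w5y.png',cv2.convertScaleAbs(cv2.resize(im[190:290,270:370],None,fx=5,fy=5,interpolation=cv2.INTER_CUBIC),alpha=3))"
```

```text
clock: 9.0
tool_pos: [0.636, 0.0083, 0.0423]
eef_rot: [-0.624, 0.781, 0.0, -0.0]
contact_force: [-0.5, 0.0, -0.4]
opening: 0.003
clock: 9.2
tool_pos: [0.6359, 0.0084, 0.0413]
eef_rot: [-0.624, 0.781, 0.0, -0.0]
contact_force: [0.3, 0.2, -0.5]
opening: 0.005
clock: 9.4
tool_pos: [0.636, 0.0084, 0.0403]
eef_rot: [-0.624, 0.781, 0.0, -0.0]
contact_force: [-0.4, -0.1, -0.4]
opening: 0.004
clock: 9.6
tool_pos: [0.6361, 0.0084, 0.0397]
eef_rot: [-0.624, 0.781, -0.0, 0.0]
contact_force: [-2.0, -0.5, 4.8]
opening: 0.002
```

View pics/s5y.png

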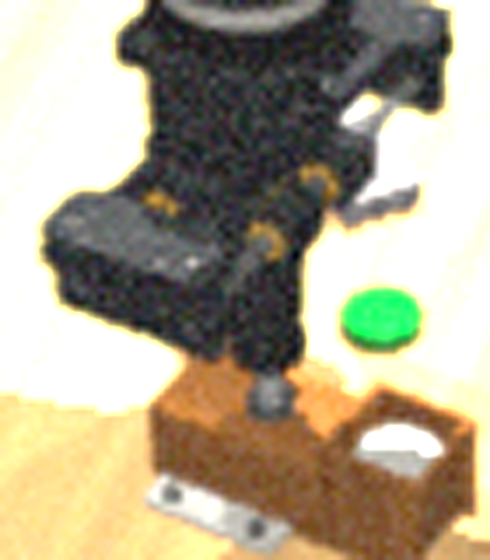

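View pics/w5y.png

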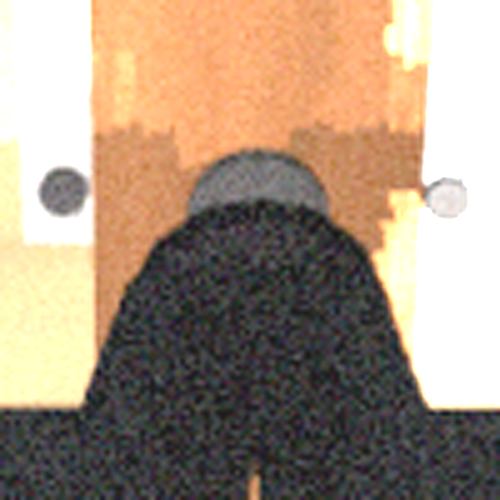

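Contact came at TCP z = 0.040 (4.8 N), so the real tips are 38 mm short of the reported TCP. Before pressing further and planning the push, I'll find how high the gripper's body sits.

Run:
```python
from h import *
s=r.get_state(); R=Ro.from_quat(s['eef_rot']).as_matrix(); p=s['tool_pos']
im=cv2.imread('pics/s5.png'); k=8; x0,y0=235,140
z=cv2.convertScaleAbs(cv2.resize(im[y0:y0+72,x0:x0+95],None,fx=k,fy=k,interpolation=cv2.INTER_CUBIC),alpha=3)
for h,col in [(.04,(0,0,255)),(.064,(255,0,0)),(.083,(0,255,255)),(.102,(255,0,255))]:
    q=[]
    for x,y in [(-.0935,-.0375),(-.0935,.0375),(.0935,.0375),(.0935,-.0375)]:
        u=proj('side',p+R@np.array([x,y,-h])); q.append(((u-[x0,y0]+.5)*k).astype(int))
    cv2.polylines(z,[np.array(q)],True,col,1)
cv2.imwrite('pics/s5b.png',z)
```

View pics/s5b.png

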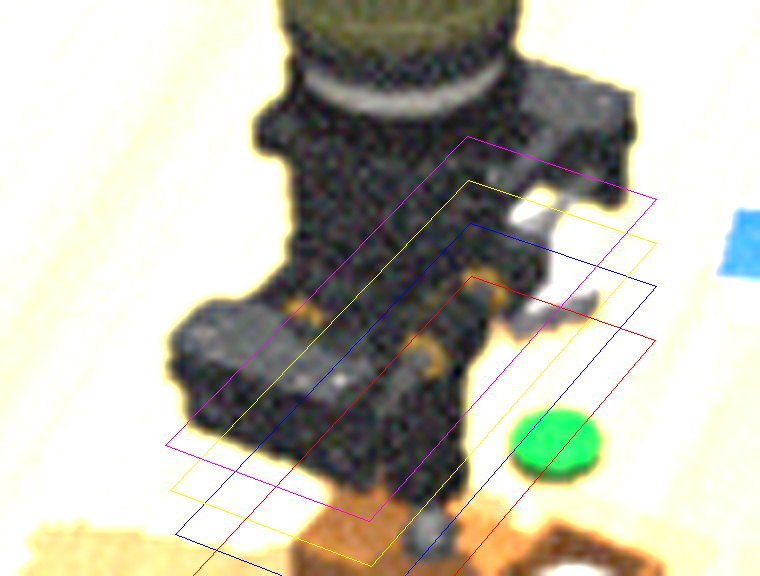

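The body bottom fits about 64–74 mm above the real tips, so the gripper's geometry is as stated and only the reported TCP sits 38 mm too deep. Full press should then be at reported z ≈ 0.016.

```bash
python3 -m jog '[[0,0,0.002,0,1],[0,0,0.002,0,1],[0,0,0.002,0,1],[0,0,0.002,0,1],[0,0,0.002,0,1],[0,0,0,0,1]]'; python3 -m jog '[[0,0,0.002,0,1],[0,0,0.002,0,1],[0,0,0.002,0,1],[0,0,0.002,0,1],[0,0,0,0,1]]'; python3 -m jog '[[0,0,0.002,0,1],[0,0,0.001,0,1],[0,0,0.001,0,1],[0,0,0,0,1]]'
```

```text
clock: 10.3
tool_pos: [0.6361, 0.0083, 0.0298]
eef_rot: [-0.624, 0.781, -0.0, 0.0]
contact_force: [-2.0, 0.3, 6.3]
opening: 0.005
clock: 10.8
tool_pos: [0.6361, 0.0083, 0.0219]
eef_rot: [-0.624, 0.781, -0.0, 0.0]
contact_force: [-1.1, 0.1, 6.9]
opening: 0.005
clock: 11.2
tool_pos: [0.6361, 0.0083, 0.0181]
eef_rot: [-0.624, 0.781, -0.0, 0.0]
contact_force: [-2.5, 0.1, 7.5]
opening: 0.001
```

```bash
python3 -m jog '[[0,0,0.001,0,1],[0,0,0.001,0,1],[0,0,0,0,1]]'; python3 -m jog '[[0,0,0.0007,0,1],[0,0,0,0,1]]'; python3 -m jog '[[0,0,0.0007,0,1],[0,0,0,0,1]]'
```

```text
clock: 11.5
tool_pos: [0.6361, 0.0083, 0.0162]
eef_rot: [-0.624, 0.781, -0.0, 0.0]
contact_force: [-2.0, 0.2, 8.5]
opening: 0.009
clock: 11.7
tool_pos: [0.6361, 0.0083, 0.0162]
eef_rot: [-0.624, 0.781, -0.0, 0.0]
contact_force: [-3.5, 0.1, 13.1]
opening: 0.007
clock: 11.9
tool_pos: [0.6361, 0.0084, 0.0161]
eef_rot: [-0.624, 0.781, -0.0, 0.0]
contact_force: [-4.8, 0.4, 18.7]
opening: 0.002
```

The force rose from 8.5 to 18.7 N with no further travel, so the rigid stop was reached at the expected 24 mm. Now back up.

```bash
python3 -m jog '[[0,0,-0.004,0,1],[0,0,-0.004,0,1],[0,0,-0.004,0,1],[0,0,-0.005,0,1],[0,0,-0.005,0,1],[0,0,-0.006,0,1],[0,0,-0.01,0,1],[0,0,-0.015,0,1],[0,0,-0.02,0,1],[0,0,-0.02,0,1],[0,0.015,-0.02,0,1],[0,0.02,-0.02,0,0.5],[0,0.02,0,0,0.5],[0,0,0,0,0.5]]'
python3 -c "
from h import *
go(.53,.032,.13,-102.7); snap('wrist','w6'); snap('side','s6');snap('top','t6')"
```

```text
clock: 13.3
tool_pos: [0.5804, 0.0213, 0.1484]
eef_rot: [-0.625, 0.781, 0.001, -0.0]
contact_force: [0.2, -1.1, 1.4]
opening: 0.255
t 13.3 tcp [0.5804 0.0213 0.1484] angx -102.67 shift [0.0006 0.0515 0.0185] F [ 0.1792 -1.0767  1.394 ] open 0.255
yaw turns 9.156164880571458e-05
```

View pics/w6.png

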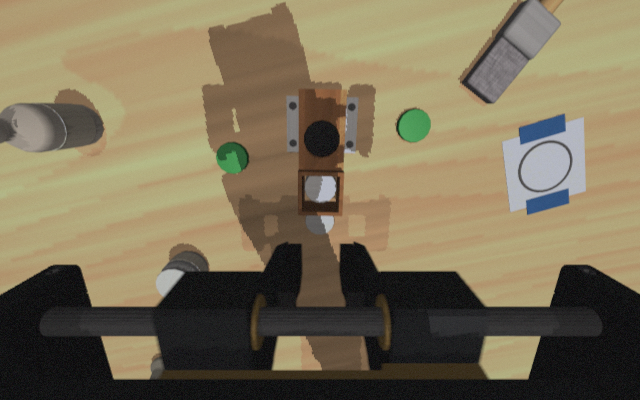

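View pics/s6.png

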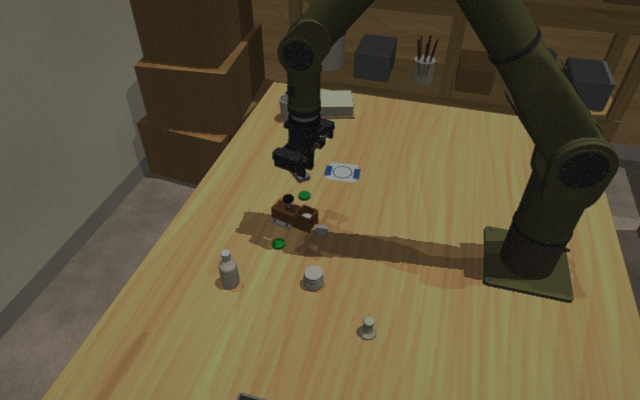

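One disc is out, at wrist (320,223) and side (321,230), and the plunger is back up. Now to locate the disc.

Run:
```python
from h import *
c={n:r.get_calibration(n) for n in ['side','wrist']}
im=cv2.imread('pics/w6.png'); cv2.imwrite('pics/w6z.png',cv2.convertScaleAbs(cv2.resize(im[160:260,270:370],None,fx=6,fy=6,interpolation=cv2.INTER_CUBIC),alpha=1.5))
im=cv2.imread('pics/s6.png'); cv2.imwrite('pics/s6z.png',cv2.convertScaleAbs(cv2.resize(im[185:255,265:345],None,fx=7,fy=7,interpolation=cv2.INTER_CUBIC),alpha=1.5))
# predicted disc outlines
for X in [(.531,.032),(.530,.0325)]:
    for n in c: print(X,n,proj(n,[*X,.01]))
```

```text
(0.531, 0.032) side [322.787  228.6611]
(0.531, 0.032) wrist [319.8815 227.285 ]
(0.53, 0.0325) side [323.0934 228.8565]
(0.53, 0.0325) wrist [319.6618 228.1102]
```

View pics/w6z.png

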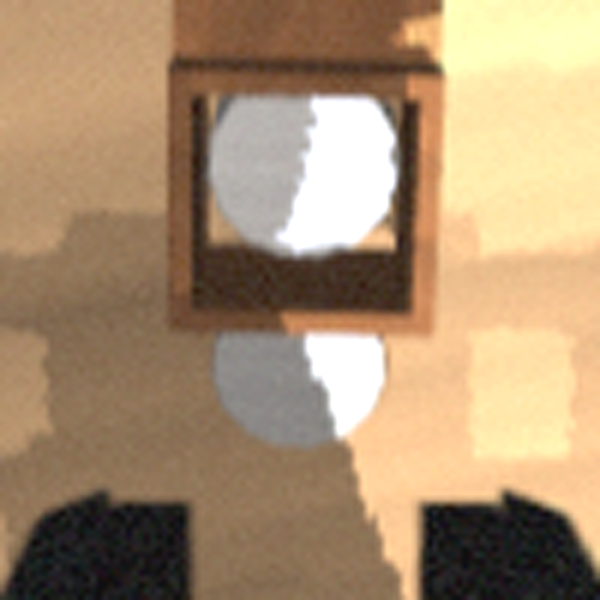

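View pics/s6z.png

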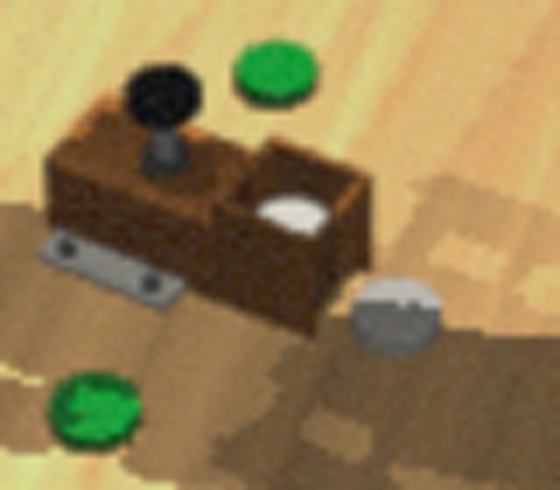

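Run:
```python
from h import *
from scipy.optimize import least_squares
a=np.linspace(0,2*np.pi,720)
def outline(n,x,y):
    P=[proj(n,[x+.018*np.cos(t),y+.018*np.sin(t),z]) for t in a[::6] for z in (0,.01)]
    P=np.array(P); return P.min(0),P.max(0)
w=lambda u,v:(270+u/6-.42,160+v/6-.42); s=lambda u,v:(265+u/7-.43,185+v/7-.43)
wl,_=w(213,0);wr,_=w(386,0);_,wb=w(0,447)
sl,_=s(350,0);sr,_=s(442,0);_,st=s(0,278);_,sb=s(0,356)
def f(q):
    m,M=outline('wrist',*q); m2,M2=outline('side',*q)
    return [m[0]-wl,M[0]-wr,M[1]-wb,(m2[0]-sl)*1,M2[0]-sr,m2[1]-st,M2[1]-sb]
o=least_squares(f,[.531,.032],diff_step=1e-3); print(o.x,o.fun)
O=np.array([.5775,.0213]); e=np.array([np.cos(np.radians(-12.7)),np.sin(np.radians(-12.7))])
d=o.x-O; print('feeder local x',d@e,'y',d@[-e[1],e[0]])
```

```text
Traceback (most recent call last):
  File "h.py", line 6, in proj
    c=cal or r.get_calibration(n); p=np.array(c['mtx'])@(np.array(c['R'])@np.array(X)+np.array(c['t'])); return p[:2]/p[2]
             ~~~~~~~~~~~~~~~~~^^^
ValueError: time passes only in moves, steps and waits
```

Run:
```python
from h import *
from scipy.optimize import least_squares
C={n:r.get_calibration(n) for n in ['side','wrist']}
print(r.get_state()['clock'])
a=np.linspace(0,2*np.pi,120)
def outline(n,x,y):
    P=np.array([proj(n,[x+.018*np.cos(t),y+.018*np.sin(t),z],C[n]) for t in a for z in (0,.01)]); return P.min(0),P.max(0)
w=lambda u,v:(270+u/6-.42,160+v/6-.42); s=lambda u,v:(265+u/7-.43,185+v/7-.43)
wl,_=w(213,0);wr,_=w(386,0);_,wb=w(0,447)
sl,_=s(350,0);sr,_=s(442,0);_,st=s(0,278);_,sb=s(0,356)
def f(q):
    m,M=outline('wrist',*q); m2,M2=outline('side',*q)
    return [m[0]-wl,M[0]-wr,M[1]-wb,(m2[0]-sl)*1,M2[0]-sr,m2[1]-st,M2[1]-sb]
o=least_squares(f,[.531,.032],diff_step=1e-3); print(o.x,np.array(o.fun))
O=np.array([.5775,.0213]); e=np.array([np.cos(np.radians(-12.7)),np.sin(np.radians(-12.7))])
d=o.x-O; print('feeder local x',d@e,'y',d@[-e[1],e[0]])
```

```text
13.45
[0.5385 0.0308] [-0.4958  0.4945  1.0224 -0.9141 -0.8937 -1.0566 -0.3249]
feeder local x -0.0400852118096761 y 0.0006756521817537477
```

The estimate (40 mm from the origin) disagrees with the stated 47 mm or more, and the arm may still have been settling. I'll retake the pictures at rest and check them against known points.

Run:
```python
from h import *
snap('top','t7');c=r.get_calibration('wrist'); im=snap('wrist','w7')[:,:,::-1]; c2=r.get_calibration('wrist'); print(np.abs(np.array(c['t'])-c2['t']).max())
im=im.copy()
k=6;u0,v0=270,150
z=cv2.convertScaleAbs(cv2.resize(im[v0:v0+100,u0:u0+100],None,fx=k,fy=k,interpolation=cv2.INTER_CUBIC),alpha=1.5)
O=np.array([.5775,.0213]); A=np.radians(-12.7); e=np.array([np.cos(A),np.sin(A)]); f=np.array([-e[1],e[0]])
def W(x,y,zz): return [*(O+x*e+y*f),zz]
def poly(P,col): cv2.polylines(z,[((np.array([proj('wrist',p,c) for p in P])-[u0,v0]+.5)*k).astype(int)],True,col,1)
for zz in (0,.052): poly([W(x,y,zz) for x,y in [(-.023,-.023),(-.023,.023),(.023,.023),(.023,-.023)]],(0,0,255))
t=np.linspace(0,2*np.pi,40)
poly([W(.058+.016*np.cos(q),.016*np.sin(q),.078) for q in t],(255,0,0))
for d in (-.040,-.047): poly([W(d+.018*np.cos(q),.018*np.sin(q),.010) for q in t],(0,255,0))
cv2.imwrite('pics/w7z.png',z)
cv2.imwrite('pics/t7z.png',cv2.resize(cv2.imread('pics/t7.png')[100:260,230:450],None,fx=3.6,fy=3.6))
```

```text
0.00016830541162127233
```

View pics/w7z.png

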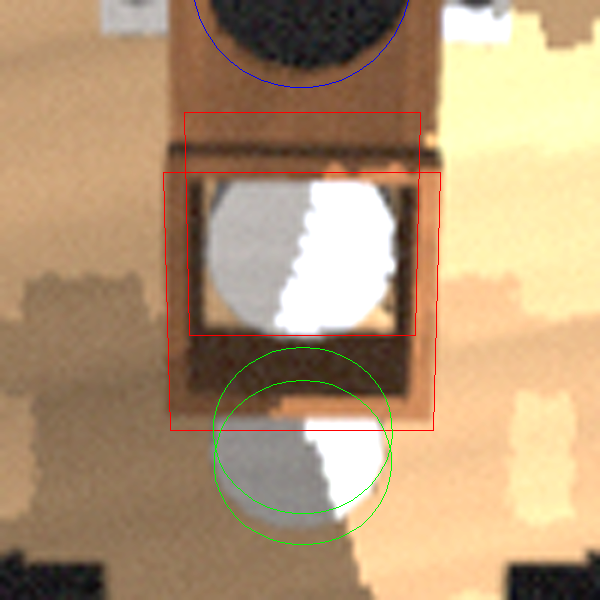

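View pics/t7z.png

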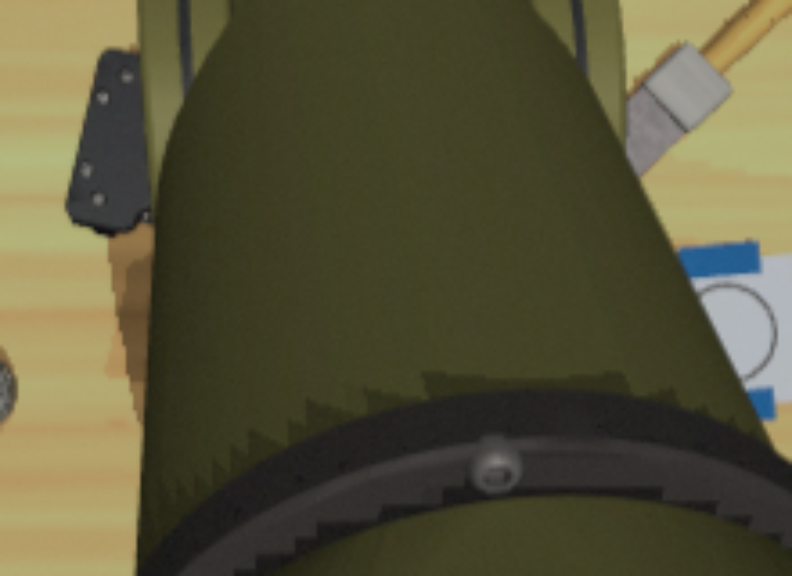

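The magazine's outline is shifted by the same ~3 px as the disc, so relative to the feeder the disc lies at −47 mm, as stated. It is at about (0.532, 0.032). I'll straddle it with the jaws along the feeder's y axis, opened about 60 mm, and push with the trailing finger's pad.

```bash
python3 -m jog '[[0,0.012,0,0,0.3],[0,0.012,0,0,0.3],[0,0.013,0,0,0.3],[0,0.012,0.02,0,0.3],[0,0,0.02,0,0.3],[0,0,0.02,0,0.3],[0,0,0.02,0,0.3],[0,0,0.02,0,0.3],[0,0,0.01,0,0.3],[0,0,0,0,0.3],[0,0,0,0,0.3]]'
python3 -c "
from h import *
go(.5325,.0317,-.033,-102.7); snap('wrist','w8'); im=snap('side','s8')[:,:,::-1]
cv2.imwrite('pics/s8z.png',cv2.convertScaleAbs(cv2.resize(im[140:270,260:390],None,fx=4.5,fy=4.5,interpolation=cv2.INTER_CUBIC),alpha=1.8))"
```

```text
clock: 14.65
tool_pos: [0.5352, 0.0312, 0.0372]
eef_rot: [-0.624, 0.781, -0.0, 0.0]
contact_force: [0.2, 1.1, 1.1]
opening: 0.697
t 14.65 tcp [0.5352 0.0312 0.0372] angx -102.75 shift [0.0001 0.0028 0.0702] F [0.1634 1.1098 1.0549] open 0.697
yaw turns -0.00013453443103957045
```

View pics/w8.png

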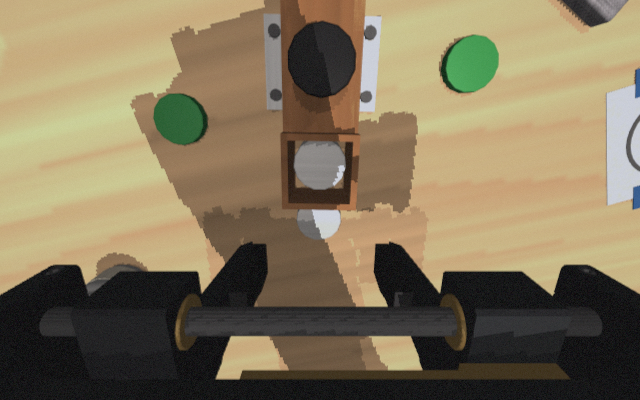

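View pics/s8z.png

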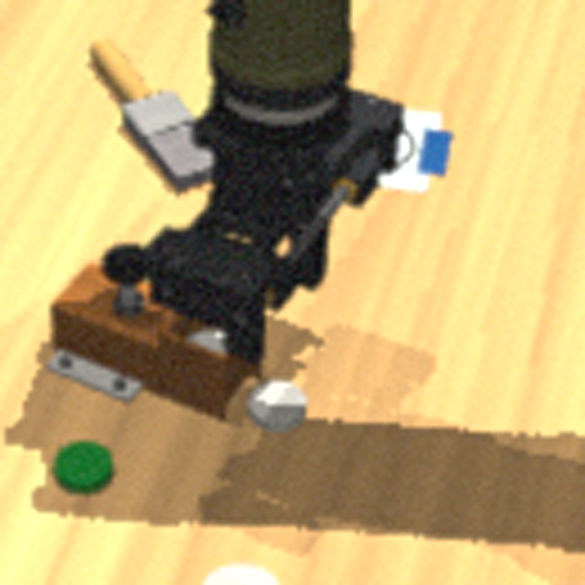

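The disc shows at (319,222), centred between the fingers at columns 267 and 375. I'll check its depth coordinate against the rim's bottom row before lowering.

Run:
```python
from h import *
c=r.get_calibration('wrist'); im=cv2.imread('pics/w8.png')
k=6;u0,v0=270,120
z=cv2.convertScaleAbs(cv2.resize(im[v0:v0+135,u0:u0+110],None,fx=5,fy=5,interpolation=cv2.INTER_CUBIC),alpha=1.5);k=5
t=np.linspace(0,2*np.pi,60)
A=np.radians(-12.7); e=np.array([np.cos(A),np.sin(A)]); f=np.array([-e[1],e[0]])
def poly(P,col): cv2.polylines(z,[((np.array([proj('wrist',p,c) for p in P])-[u0,v0]+.5)*k).astype(int)],True,col,1)
for zz,col in((0,(255,0,0)),(.01,(0,255,0))): poly([(.5325+.018*np.cos(q),.0317+.018*np.sin(q),zz) for q in t],col)
O=np.array([.5790,.0211])
poly([[*(O+x*e+y*f),.052] for x,y in [(-.023,-.023),(-.023,.023),(.023,.023),(.023,-.023)]],(0,0,255))
cv2.imwrite('pics/w8z.png',z)
```

```text
(no output)
```

View pics/w8z.png

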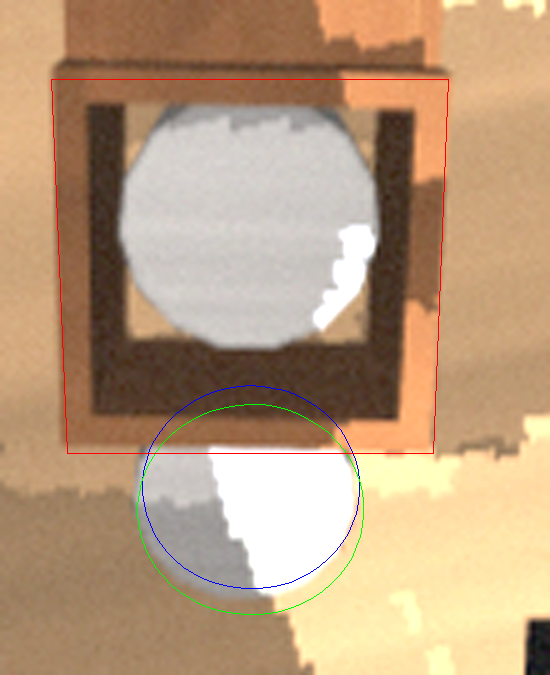

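In this view the disc sits about 3 mm further +x, near (0.535, 0.031), right under the tool. I'll lower straight down so the tips end 5 mm above the bench.

```bash
python3 -m jog '[[0,0.001,0.01,0,0.3],[0,0,0.01,0,0.3],[0,0,0.01,0,0.3],[0,0,0.01,0,0.3],[0,0,0.01,0,0.3],[0,0,0,0,0.3]]'; python3 -m jog '[[0,0,0.006,0,0.3],[0,0,0.005,0,0.3],[0,0,0.005,0,0.3],[0,0,0.004,0,0.3],[0,0,0,0,0.3]]'
python3 -c "
from h import *
go(.5325,.0317,-.033,-102.7); snap('wrist','w9'); im=snap('side','s9')[:,:,::-1]
cv2.imwrite('pics/s9z.png',cv2.convertScaleAbs(cv2.resize(im[140:270,260:390],None,fx=4.5,fy=4.5,interpolation=cv2.INTER_CUBIC),alpha=1.8))"
```

```text
clock: 15.35
tool_pos: [0.5325, 0.0314, -0.0146]
eef_rot: [-0.624, 0.781, 0.001, -0.001]
contact_force: [-1.2, 0.2, -0.0]
opening: 0.703
clock: 15.85
tool_pos: [0.5333, 0.0315, -0.0335]
eef_rot: [-0.624, 0.781, 0.0, -0.0]
contact_force: [0.1, 0.3, 0.2]
opening: 0.698
t 15.85 tcp [ 0.5333  0.0315 -0.0335] angx -102.73 shift [-0.      0.0008 -0.0005] F [0.0853 0.2828 0.2003] open 0.698
yaw turns -8.926719400292882e-05
```

View pics/w9.png

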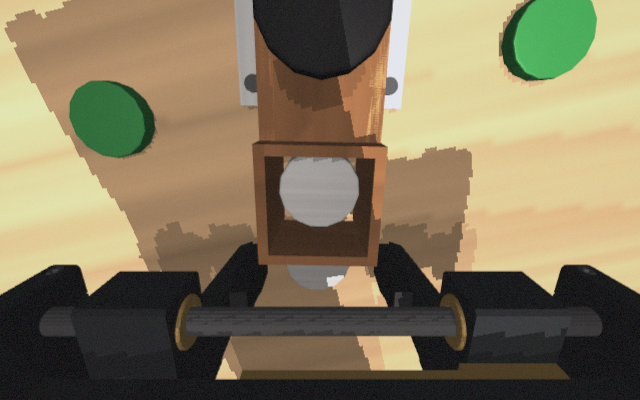

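View pics/s9z.png

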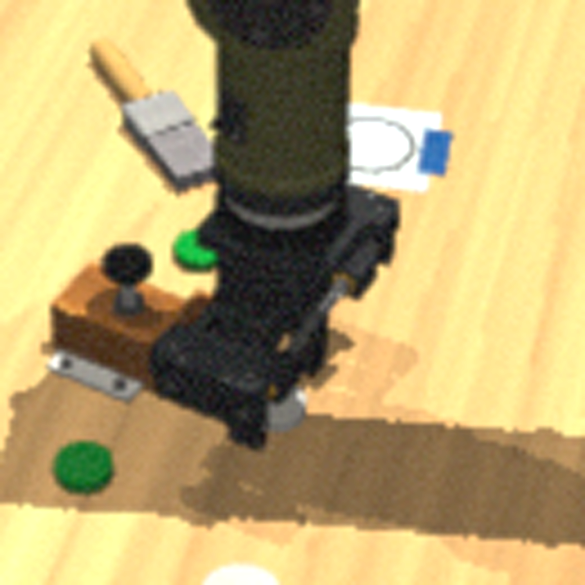

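The fingers stand either side of the disc with no contact force. First I'll push slowly along the feeder's −y, parallel to its front face.

```bash
python3 -m jog '[[0.003,0,0,0,0.3],[0.004,0,0,0,0.3],[0.004,0,0,0,0.3],[0.004,0,0,0,0.3],[0.004,0,0,0,0.3],[0.004,0,0,0,0.3],[0.004,0,0,0,0.3],[0,0,0,0,0.3]]'
python3 -c "
from h import *
go(.5325,.0317,-.033,-102.7); im=snap('wrist','w10');"
```

```text
clock: 16.75
tool_pos: [0.5274, 0.0042, -0.033]
eef_rot: [-0.624, 0.781, -0.0, -0.0]
contact_force: [1.1, -0.2, 1.4]
opening: 0.701
t 16.75 tcp [ 0.5274  0.0042 -0.033 ] angx -102.8 shift [-0.0279  0.0011 -0.    ] F [ 1.1177 -0.2005  1.3957] open 0.701
yaw turns -0.00026627060003821474
```

View pics/w10.png

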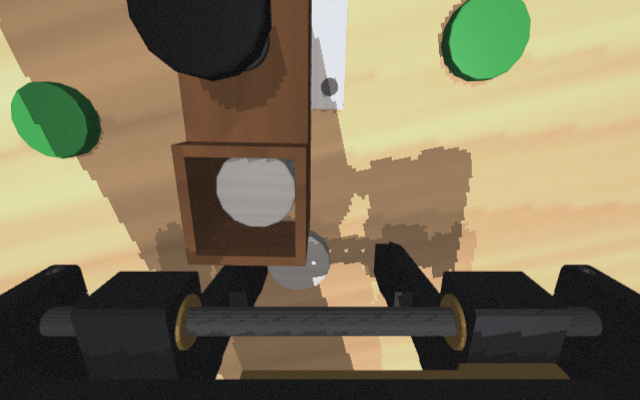

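The disc, at (299,260), is moving along against the trailing finger and is clear of the feeder. I'll go on.

```bash
python3 -m jog '[[0.004,0,0,0,0.3],[0.005,0,0,0,0.3],[0.005,0,0,0,0.3],[0.005,0,0,0,0.3],[0.005,0,0,0,0.3],[0.005,0,0,0,0.3],[0.005,0,0,0,0.3],[0.005,0,0,0,0.3],[0.005,0,0,0,0.3],[0.005,0,0,0,0.3],[0.005,0,0,0,0.3],[0.003,0,0,0,0.3],[0,0,0,0,0.3],[0,0,0,0,0.3]]'
python3 -c "
from h import *
go(.5325,.0317,-.033,-102.7); im=snap('wrist','w11'); snap('side','s11'); snap('top','t11')"
```

```text
clock: 18.2
tool_pos: [0.5152, -0.0503, -0.033]
eef_rot: [-0.624, 0.781, -0.0, 0.0]
contact_force: [0.3, 0.1, 0.0]
opening: 0.697
t 18.2 tcp [ 0.5152 -0.0503 -0.033 ] angx -102.73 shift [-0.0839  0.0012  0.    ] F [0.3303 0.1007 0.0116] open 0.697
yaw turns -9.527563723297464e-05
```

View pics/w11.png

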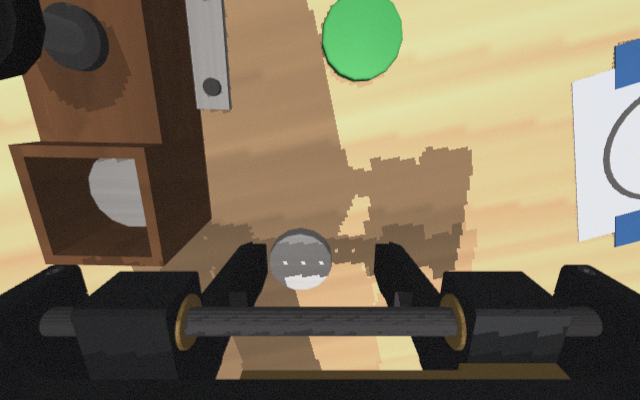

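View pics/s11.png

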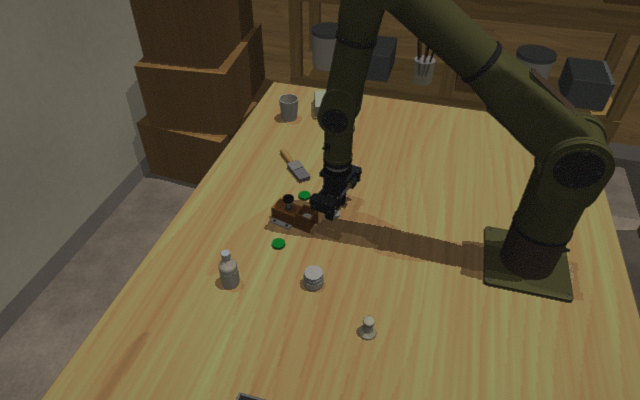

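The disc is at (301,259) against the trailing pad and well clear of the feeder. I'll back off to centre it, turn towards the circle and push again.

Run:
```python
from h import *
c=r.get_calibration('wrist')
d=plane('wrist',(301,258.5),.01,c); s=r.get_state(); R=Ro.from_quat(s['eef_rot']).as_matrix(); p=s['tool_pos']
print('disc',d,'in tool',R.T@(d-p))
T=np.array([.539,-.2403]); v=T-d[:2]; print('dist',np.hypot(*v),'ang',np.degrees(np.arctan2(v[1],v[0])))
im=cv2.imread('pics/s11.png'); cv2.imwrite('pics/s11z.png',cv2.convertScaleAbs(cv2.resize(im[150:250,290:390],None,fx=6,fy=6,interpolation=cv2.INTER_CUBIC),alpha=1.8))
print(proj('side',d))
```

```text
disc [ 0.5209 -0.0413  0.01  ] in tool [-0.0099 -0.0037 -0.043 ]
dist 0.19986126856259603 ang -84.81526005452373
[332.8957 211.7872]
```

View pics/s11z.png

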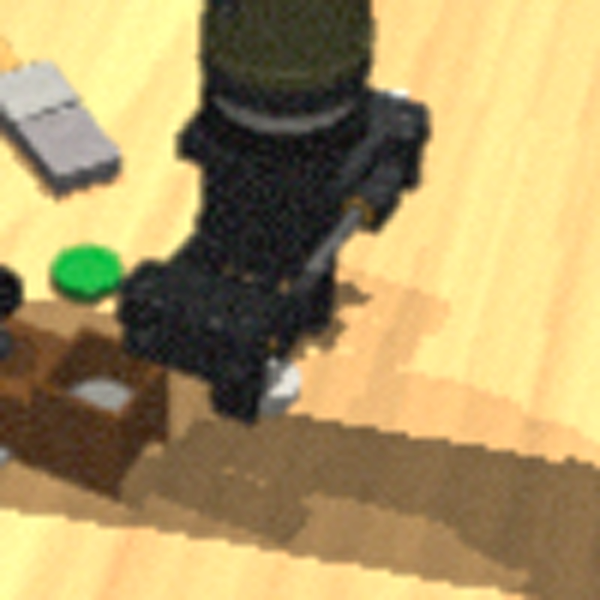

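```bash
python3 -m jog '[[-0.006,0,0,0,0.3],[-0.0065,0,0,0,0.3],[0,0,0,-0.0169,0.3],[0,0,0,-0.0169,0.3],[0,0,0,-0.017,0.3],[0,0,0,0,0.3]]'
python3 -m jog '[[0.004,0,0,0,0.3],[0.004,0,0,0,0.3],[0.004,0,0,0,0.3],[0.004,0,0,0,0.3],[0.005,0,0,0,0.3],[0.006,0,0,0,0.3],[0.006,0,0,0,0.3],[0.006,0,0,0,0.3],[0.006,0,0,0,0.3],[0.006,0,0,0,0.3],[0.006,0,0,0,0.3],[0.006,0,0,0,0.3],[0.006,0,0,0,0.3],[0.006,0,0,0,0.3],[0.006,0,0,0,0.3],[0.006,0,0,0,0.3],[0.005,0,0,0,0.3],[0.004,0,0,0,0.3],[0.003,0,0,0,0.3],[0,0,0,0,0.3]]'
python3 -c "
from h import *
go(.539,-.2403,-.033,-84.4); im=snap('wrist','w12'); c=r.get_calibration('wrist')
"
```

```text
clock: 18.95
tool_pos: [0.5181, -0.0373, -0.033]
eef_rot: [0.741, -0.671, -0.0, -0.0]
contact_force: [1.4, 0.5, -0.5]
opening: 0.7
clock: 20.95
tool_pos: [0.5274, -0.1374, -0.033]
eef_rot: [0.74, -0.672, 0.0, 0.0]
contact_force: [-0.5, -1.3, -0.0]
opening: 0.701
t 20.95 tcp [ 0.5274 -0.1374 -0.033 ] angx -84.49 shift [ 0.1035 -0.0016  0.0001] F [-0.5175 -1.2555 -0.0424] open 0.701
yaw turns -0.00024359204834622814
```

View pics/w12.png

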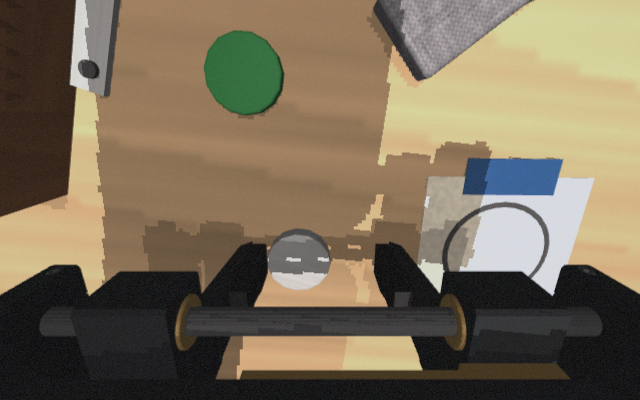

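The disc is at (300,259) against the pad, and the circle is partly visible with its centre near (497,250). Fitting the visible arc gives the remaining vector in one picture.

Run:
```python
from h import *
from scipy.optimize import least_squares
c=r.get_calibration('wrist'); s=r.get_state(); R=Ro.from_quat(s['eef_rot']).as_matrix(); p=s['tool_pos']
im=cv2.imread('pics/w12.png'); g=cv2.cvtColor(im,cv2.COLOR_BGR2GRAY).astype(int); sat=im.max(2).astype(int)-im.min(2)
m=np.zeros(g.shape,bool); m[200:272,440:553]=1
m&=(g<115)&(sat<40); v,u=np.nonzero(m); print(len(u))
W=np.array([plane('wrist',q,0,c)[:2] for q in zip(u,v)])
q=least_squares(lambda x:np.hypot(W[:,0]-x[0],W[:,1]-x[1])-.0295,[.539,-.24],loss='soft_l1',f_scale=.001); print('circle',q.x,np.median(abs(q.fun)))
d=plane('wrist',(299.7,258),.01,c); print('disc',d,'in tool',R.T@(d-p))
t=R.T@np.array([*(q.x-d[:2]),0]); print('vector disc->circle in tool',t,np.degrees(np.arctan2(t[1],t[0])))
for z in (.0,.01):
  print([ proj('wrist',p+R@np.array([x,0,-.038-z]),c) for x in(-.0125,)])
```

```text
934
circle [ 0.5397 -0.2397] 0.0006998081915367306
disc [ 0.5301 -0.1263  0.01  ] in tool [-0.0103 -0.0037 -0.043 ]
vector disc->circle in tool [0.1138 0.0014 0.    ] 0.7125334652054292
[array([296.5767, 259.4249])]
[array([295.0999, 268.6514])]
```

Remaining vector: 114 mm forward and 1 mm sideways. I'll push 100 mm, then look again.

```bash
python3 -m jog '[[0.003,0,0,0,0.3],[0.005,0,0,0,0.3],[0.006,0,0,0,0.3],[0.006,0,0,0,0.3],[0.006,0,0,0,0.3],[0.006,0,0,0,0.3],[0.006,0,0,0,0.3],[0.006,0,0,0,0.3],[0.006,0,0,0,0.3],[0.006,0,0,0,0.3],[0.006,0,0,0,0.3],[0.006,0,0,0,0.3],[0.006,0,0,0,0.3],[0.006,0,0,0,0.3],[0.006,0,0,0,0.3],[0.005,0,0,0,0.3],[0.004,0,0,0,0.3],[0.003,0,0,0,0.3],[0.002,0,0,0,0.3],[0,0,0,0,0.3]]'
python3 -c "
from h import *
go(.539,-.2403,-.033,-84.4); im=snap('wrist','w13'); snap('side','s13'); snap('top','t13')
"
```

```text
clock: 23.0
tool_pos: [0.5371, -0.2366, -0.033]
eef_rot: [0.74, -0.672, 0.0, 0.0]
contact_force: [-0.1, -0.8, 0.0]
opening: 0.697
t 23.0 tcp [ 0.5371 -0.2366 -0.033 ] angx -84.46 shift [ 0.0039 -0.0015  0.    ] F [-0.0823 -0.7814  0.0039] open 0.697
yaw turns -0.00017766654364024249
```

View pics/w13.png

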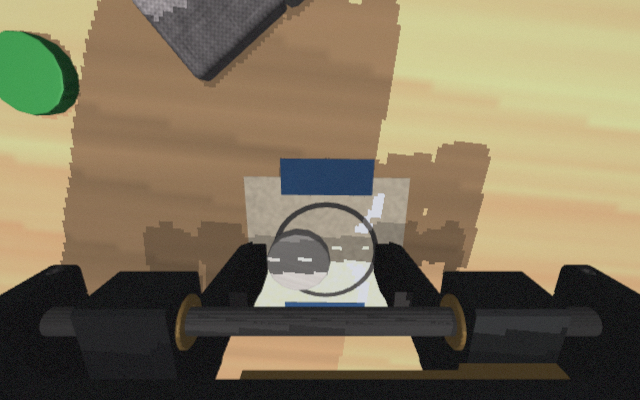

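View pics/s13.png

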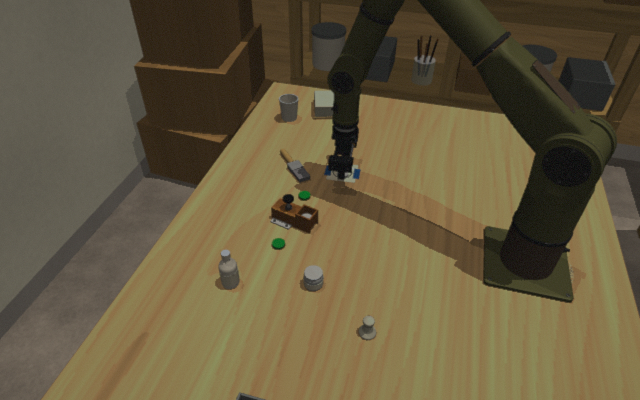

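The circle is centred at (326,249). The disc, at (299,259), lies about 15 mm short of it and perhaps a few mm low in the image.

Run:
```python
from h import *
c=r.get_calibration('wrist'); s=r.get_state(); R=Ro.from_quat(s['eef_rot']).as_matrix(); p=s['tool_pos']
C=plane('wrist',(325.7,249.5),0,c); d=plane('wrist',(299.5,258),.01,c); t=R.T@(C-d); print(C,d,t)
im=cv2.imread('pics/w13.png'); u0,v0,k=240,170,5
z=cv2.convertScaleAbs(cv2.resize(im[v0:v0+140,u0:u0+160],None,fx=k,fy=k,interpolation=cv2.INTER_CUBIC),alpha=1.6)
T=np.linspace(0,2*np.pi,60)
def poly(P,col): cv2.polylines(z,[((np.array([proj('wrist',q,c) for q in P])-[u0,v0]+.5)*k).astype(int)],True,col,1)
for rr in (.028,.031): poly([(C[0]+rr*np.cos(q),C[1]+rr*np.sin(q),0) for q in T],(0,0,255))
for zz,col in((0,(255,0,0)),(.01,(0,255,0))): poly([(d[0]+.018*np.cos(q),d[1]+.018*np.sin(q),zz) for q in T],col)
cv2.imwrite('pics/w13z.png',z)
```

```text
[ 0.5413 -0.2399  0.    ] [ 0.5398 -0.2253  0.01  ] [ 0.0146 -0.0001  0.01  ]
```

View pics/w13z.png

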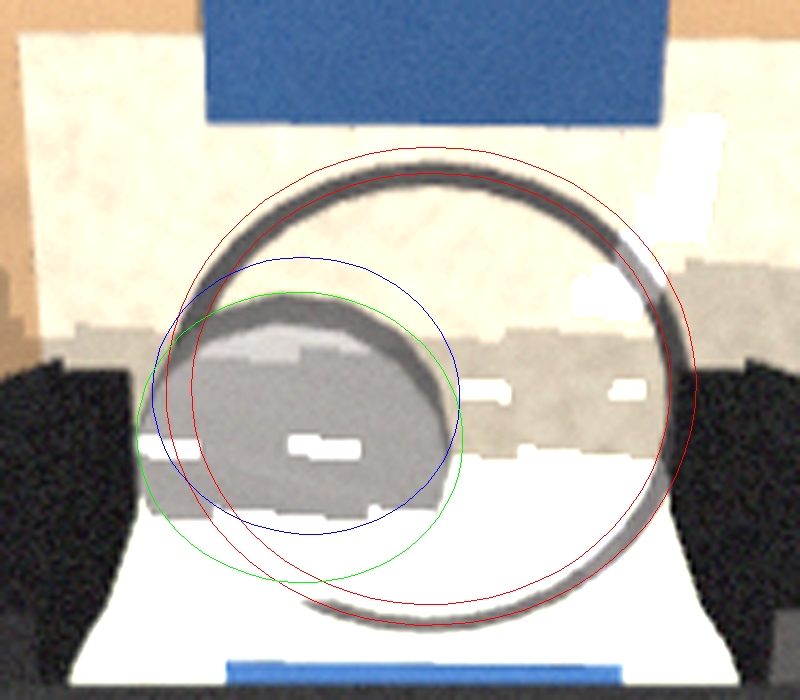

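The far rim shows the disc is about 2 mm lower than my guess, so the remaining shift is about 15.5 mm forward and 2 mm sideways, against a 10 mm tolerance. I'll push 15.5 mm straight, then back off the pad.

```bash
python3 -m jog '[[0.002,0,0,0,0.3],[0.003,0,0,0,0.3],[0.003,0,0,0,0.3],[0.003,0,0,0,0.3],[0.0025,0,0,0,0.3],[0.002,0,0,0,0.3],[0,0,0,0,0.3],[0,0,0,0,0.3]]'
python3 -m jog '[[-0.003,0,0,0,0.3],[-0.004,0,0,0,0.3],[-0.005,0,0,0,0.3],[0,0,0,0,0.3],[0,0,0,0,0.3]]'
python3 -c "
from h import *
go(.539,-.2403,-.033,-84.4); im=snap('wrist','w14')
im=cv2.imread('pics/w14.png'); cv2.imwrite('pics/w14z.png',cv2.resize(im[170:310,240:400],None,fx=5,fy=5,interpolation=cv2.INTER_CUBIC))
"
```

```text
clock: 23.95
tool_pos: [0.5386, -0.2518, -0.033]
eef_rot: [0.74, -0.672, 0.0, -0.0]
contact_force: [-0.3, 0.3, -1.0]
opening: 0.702
clock: 24.45
tool_pos: [0.5375, -0.2394, -0.0329]
eef_rot: [0.741, -0.672, -0.0, 0.0]
contact_force: [-0.1, -0.6, 0.1]
opening: 0.697
t 24.45 tcp [ 0.5375 -0.2394 -0.0329] angx -84.41 shift [ 0.001  -0.0014  0.0001] F [-0.1115 -0.5667  0.0553] open 0.697
yaw turns -2.9057082939548055e-05
```

View pics/w14z.png

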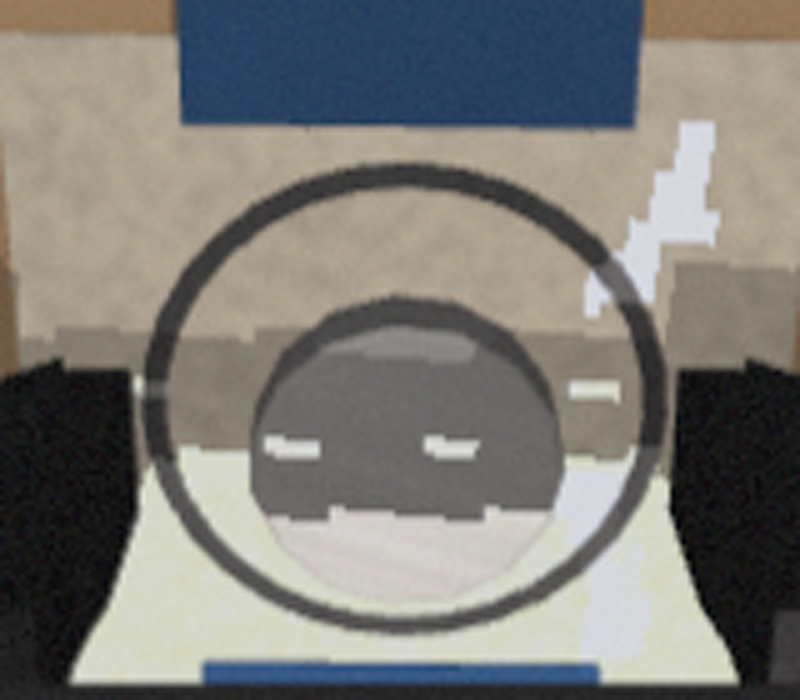

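The disc sits inside the ring: centred sideways (406 vs 405 zoomed), about 4 mm off in the other axis, margin about 5 mm. I'll lift straight up and check with the fixed cameras.

```bash
python3 -m jog '[[0,0,-0.005,0,0.3],[0,0,-0.01,0,0.3],[0,0,-0.015,0,0.3],[0,0,-0.02,0,0.3],[0,0,-0.02,0,0.3],[0,0,-0.02,0,0.3],[0,0,-0.02,0,0.3],[0,0,-0.02,0,0.3],[0,0,-0.02,0,0.3],[0.02,0,-0.02,0,0.3],[0.03,0,0,0,0.3],[0.03,0,0,0,0.3],[0.03,0,0,0,0.3],[0.03,0,0,0,0.3],[0.03,0,0,0,0.3],[0.03,0,0,0,0.3],[0.02,0,0,0,0.3],[0,0,0,0,0.3],[0,0,0,0,0.3]]'
python3 -c "
from h import *
go(.539,-.2403); 
for n in ['top','side']:
    snap(n,n+'15')
im=cv2.imread('pics/top15.png'); cv2.imwrite('pics/t15z.png',cv2.resize(im[90:230,240:460],None,fx=3.6,fy=3.6,interpolation=cv2.INTER_CUBIC))
im=cv2.imread('pics/side15.png'); cv2.imwrite('pics/s15z.png',cv2.resize(im[140:260,250:380],None,fx=5,fy=5,interpolation=cv2.INTER_CUBIC))
"
```

```text
clock: 26.4
tool_pos: [0.5586, -0.4579, 0.1377]
eef_rot: [0.74, -0.672, -0.0, -0.0]
contact_force: [0.1, 0.7, -0.9]
opening: 0.703
t 26.4 tcp [ 0.5586 -0.4579  0.1377] angx -84.46 shift [-0.2185 -0.0015  0.0002] F [ 0.0824  0.716  -0.8757] open 0.703
```

View pics/t15z.png

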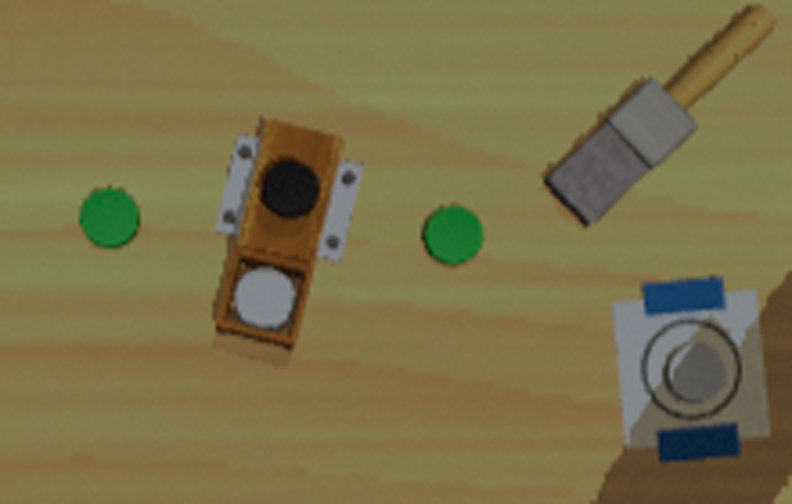

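View pics/s15z.png

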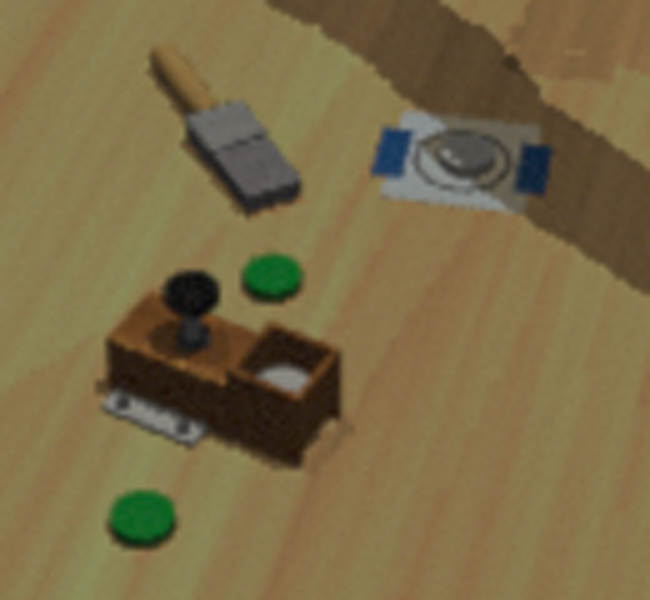

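View pics/top15.png

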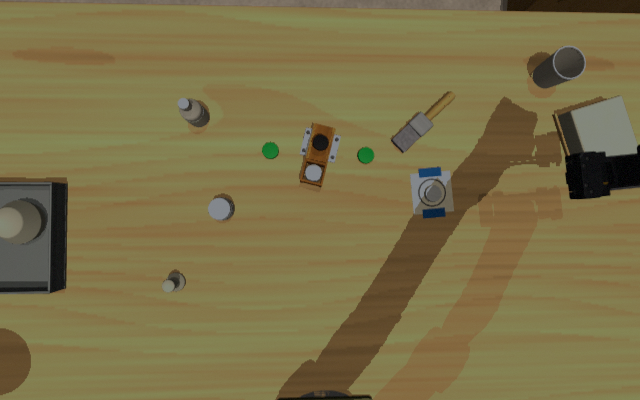

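In the top view (zoomed) the disc's centre is at (698,371) and the ring's at (691,369), about 4 mm apart against a 10 mm tolerance. The side view also shows the disc flat inside the ring. The plunger is up, the green discs, brush, tin, bottle and pawn haven't moved, and the gripper is clear with near-zero force. Handing in.

```bash
python3 -c "
from h import *
s=r.get_state(); print(s['clock'],s['contact_force']); print(r.finish_job())"
```

```text
26.5 [-0.0227  0.66    0.7481]
the job is handed in; nothing more can be done
None
```

The job is done and handed in at 26.5 s. One disc was ejected and now lies flat inside the circle on the card. I pressed the plunger once to its stop (24 mm of travel, force rising to 18.7 N) and it came back up. I then pushed the disc with one finger pad, without gripping it, in two stages, first clear of the feeder and then to the card. I lifted off without touching it again.

**Last checks:**
- **Disc in circle:** the top view puts the disc about 2–4 mm from the circle's centre and the wrist view about 4 mm. The tolerance is 10 mm. The side view also shows the disc flat and inside the line.
- **Rest of the bench:** a disc still shows in the magazine, the plunger is up, and the green look-alikes and bystanders appear unmoved.
- **Arm:** the gripper was clear, with forces under about 1 N.

**What disagreed:**
- **Tool position:** the reported tool point lies 38 mm beyond the real fingertips. The pictures showed it, and contact with the cap and the bottom stop confirmed it, so I worked with corrected heights.
- **Camera views:** the wrist camera was off by about 3 mm compared with the top view. My first estimate of the ejected disc (40 mm from the feeder's origin) was wrong for that reason. Measured relative to the feeder it was about 47 mm, as stated.

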